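# Stow the stapler in its drawer insert

## Task

Take the black stapler off the sloped rest and press it fully home, level, into its matching cutout in the insert of the open drawer. Then push the drawer fully shut with the stapler still seated in it, and leave the other things on the cart where they are.

Things in the scene. Friction and masses are not known exactly. Their poses are not given: they have to be found in the camera images.
- stapler_center (a point): Centre (half-way up) of the loose black stapler, 130 mm long, 50 tall, 0.22 kg. x: along it, from the nose to the broad hinge end; z: underside to flat top. Grip its upper arm: 26 mm wide, flat parallel sides from z +1 to +25 mm, x -59 to +59. It starts on the sloped rest, hinge end uphill, leaning 0.45 rad (25.8 deg).
- stapler_foot (a point): Centre of the stapler's underside, 25 mm below its centre; same axes. The foot, its lowest 18 mm, is wider than the arm above it: 34 mm wide, and 46 mm wide at the hinge end (x from +30 to +65 mm).
- rest: Fixed aluminium rest, 150 x 90 mm footprint, its plate sloping 0.45 rad (25.8 deg), top edge 90 mm high; origin at the centre of its underside, x axis level, pointing uphill. The stapler lies on it along the slope, nose against a 14 mm lip at the low edge, 8 mm ribs beside its foot near the nose.
- cutout (a point): Centre of the stapler cutout's mouth, level with the dark insert's top. z up; x along it, from the drawer's front to its broad end. Outline of the foot with 1.5 mm play all round: 133 mm long, 37 wide, 49 at the broad end (x from +28.5 mm); 4 mm bevelled edge. Stapler fully home: same axes, its centre 7 mm above this point. 91 mm to -y a fixed red staple remover stands 17 mm above the insert.
- cutout_floor (a point): Centre of the cutout's floor, 18 mm below its mouth; the stapler's underside rests here when fully home. It goes in freely for about 7 mm; then four orange spring nubs in the long walls grip its foot, and it must be pressed down the last 11 mm with roughly 6 to 20 N (its weight is not enough).
- drawer_front (a point): Centre of the outer face of the drawer's white front panel: 216 mm wide, 55 tall, upper edge 65 mm above the work surface and 25 mm above the insert. x axis: the direction in which the drawer slides shut.
- drawer (a joint): How far the drawer stands open, m: 0 shut, 0.2 at most. It slides level against about 4 N of friction, stays where it is left, and is shut by pushing its front towards the unit.
- unit: Fixed grey drawer unit, 220 mm wide, 250 deep, 92 tall, open at the front; x axis: the way the drawer slides shut. Its origin lies on the work surface, 118 mm behind its front edge. Underside of its roof at 84 mm: the seated stapler passes 12 mm below it.
- pencil_cup: white ceramic pencil cup, 80 mm wide, 100 mm tall (145 mm with its three pencils); origin at the centre of its underside; bystander
- clip_tin: round stainless tin of binder clips, 80 mm wide, 50 mm tall; origin at the centre of its underside; bystander
- toner_box: closed blue toner cartridge box, 110 x 260 x 100 mm tall; origin at the centre of its underside; bystander
- staples_pack: small cardboard pack of staples with a green band, 50 x 70 x 22 mm; origin at the centre of its underside; bystander
- note_block: yellow note block, 80 x 80 x 35 mm; origin at the centre of its underside; bystander
Mind the look-alikes: they are no part of the job. What is meant by the part that bears stapler_center is not red, and is the larger of those in its own colour.

How it is judged:
By the outcome, as a careful person would: the job done as asked, in the order asked, and still so for the second after the job is handed in, with the robot touching nothing.
It also fails if it takes over 64 s, if anything falls off the work surface, if the arm or the gripper's body presses on something with over 40 N, if the wrist force passes 120 N, or if a joint passes its speed limit or range.

## Robot

A 6-joint arm with a two-finger parallel gripper is mounted at the origin on the work surface. World frame = base frame: x ahead of the robot, y to its left, z up, the work surface at z = 0. Lengths are in m, angles in degrees, forces in N, time in s.
With the tool pointing down it reaches from about 0.35 to 0.875 m from the base axis. Payload 4.2 kg.
Tool frame: the origin (TCP) lies on the front face of the gripper's body, between the roots of the fingers; the fingertips stand 70 mm ahead of it and the grasp point (between the pads) lies 51 mm ahead of it; x points along the fingers, y is the direction in which the jaws open and shut, and the axes are right-handed (so a half turn about x gives the same grasp; the last joint's range is limited). The gripper opens to 87 mm and grips with 3 to 60 N. Pads are 19 mm wide; open, the fingers measure 117 mm over their backs; the gripper's body (75 mm by 190 mm) begins 51 mm behind the grasp point.
Start: joints at [88.27, 22.042, 0.453, 0, -68.411, -14.817], TCP at [0.178, 0.599, 0.292] pointing down, gripper open.
Joint ranges: [-179.83, 179.83], [-69.29, 118.12], [-61.27, 80.66], [-181.25, 117.63], [-171.15, -9.14], [-177.46, 177.46]. Speed limits (degrees/s): [159.86, 159.86, 180, 180, 180, 180].

## Interface

Orientations are given as a 3x3 rotation matrix whose columns are the frame's x, y, z axes.
In Python, from station import r, viewer, spotter gives the robot as it stands.
- The arm moves only by the tool move_arm, never from a script. Its argument "series" is a list that holds one entry, the list of rows, each a list of 7 numbers: the turn, a rotation vector about the world's x, y, z scaled (see below), then the shift along the world's x, y, z scaled (see below), then the opening, from 0 (shut) to 1 (fully open). A call has 1 to 20 rows; each row shifts and turns the pose as measured when the row begins; what a row does not reach is not made up. The controller multiplies each number of a shift by 60 mm and each number of a turn by 8 degrees. A row lasts 1/8 s, in which the tool goes at most 62.5 mm and 10.7 degrees, less where a joint would pass 70% of its speed; a pose out of reach is approached as far as the arm can. A call with a number of a shift or a turn outside -1 to 1 is refused whole. A call with a gripper value outside its range is refused whole. The fingers move at their own pace and stop on an object; the grip force is fixed at half the most. Time passes only in rows, so rows that do not move let the fingers close. It gives the time, the measured TCP pose, the force and the opening at its end, in the units of the state.
- r.sense(): the state, without advancing time (a new reading comes with each control period).
- viewer.capture(name): name is "scene" or "top" or "wrist"; returns (picture, depth): 400x640x3 uint8, red, green, blue; 400x640 float32, m along the optical axis (not along the pixel's ray), 0 where there is no reading.
- viewer.camera_params(name): a dict with "mtx" (3x3 intrinsics, pixels), "pose" (4x4, takes a point from camera to world coordinates). Camera axes: x right, y down, z forward; pixel columns grow to the right and rows downward; lengths in m; the calibration is good to about 2 mm. A picture is of the moment at which its call begins: read the wrist's pose just before it. camera_params takes no time and is no camera call; for the wrist camera it gives the pose at the moment of the call.
- r.finish_job(): hands the job in, once; it reports no verdict.
Trained networks look in the newest picture that a camera, given by its name, has taken for a name from the list of things; names that differ only in an ending like _2 or _b are one class to them, and where a whole thing is asked for, a point or a joint stands for the part that bears it (a point fixed in the world has none). Each returns a list of dicts, best first, with "conf" (0 to 1); they miss things now and then, are a little off and sometimes report something else, mostly with a low value. They report only what shows in the picture. A call takes as long as a camera call. They do not tell look-alikes from the thing itself.
- spotter.find_in(camera, name): "centre" ([column, row] in pixels, amid what is visible of it).
- spotter.trace(camera, name): "mask" (400x640 bool, what is visible of it) and "centre" ([column, row] in pixels, amid what is visible of it).
The state is a dict: "time_s": time; "joints": joint angles; "joint_velocities": joint speeds; "effort": joint torques, N m; "tcp_pos": TCP position; "ee_rot": TCP orientation; "wrist_force": force on the tool from outside, world axes, zero at the start; "moment": the same for the moment, N m; "gripper_width": opening from 0.0 (shut) to 1.0 (fully open).
Only numpy, scipy, OpenCV 4.12 (cv2) and the standard library are available. Lean on these libraries where they do the work, as an engineer would, in place of code of your own. Each camera call takes 0.05 s, during which the arm holds its last target.

## Working session

There is one attempt and no reset: what is moved stays moved. The work goes in short steps, Python scripts to look and compute and a tool call to move; the robot and the scene stay as the last step left them, time stands still between calls to the robot, and variables do not carry over. Pictures are saved under pics/ and viewed, and the job is handed in when it is done.

Besides the shell and the picture viewer there is one more tool, called after "Call:" as name(argument=value, ...), one argument or row to a line, values as JSON. move_arm: Moves the arm, as the interface text tells. Its arguments: {"type":"object","properties":{"series":{"type":"array","items":{"type":"array","items":{"type":"array","items":{"type":"number","minimum":-1,"maximum":1}}}}},"required":["series"]}

```bash
ls; mkdir -p pics
python3 - <<'E'
from station import r, viewer, spotter
import cv2,numpy as np
print(r.sense())
for n in ("scene","top","wrist"):
    p,d=viewer.capture(n); cv2.imwrite(f"pics/a_{n}.png",p[:,:,::-1]); np.save(f"d_{n}.npy",d); 
    c=viewer.camera_params(n); np.savez(f"c_{n}.npz",**c); print(n,c)
    for k in ("stapler_center","rest","drawer_front","unit"):
        print(k,[(np.round(x['centre']),round(x['conf'],2)) for x in spotter.find_in(n,k)])
E
```

```text
pics
{'time_s': 0.0, 'joints': array([ 8.82696206e+01,  2.20904653e+01,  3.79554303e-01, -2.90628435e-02,
       -6.84101767e+01, -1.48162258e+01]), 'joint_velocities': array([-0.01537446,  0.02995643,  0.03811372, -0.00205364,  0.04464134,
        0.07205602]), 'effort': array([-6.73100549e-04, -3.90666926e+01,  1.87409592e+01,  4.22006294e+00,
        1.10414653e-02, -2.01623898e-04]), 'tcp_pos': array([0.17784767, 0.59869274, 0.29116082]), 'ee_rot': array([[-5.35254734e-04, -2.84973977e-01, -9.58535104e-01],
       [-2.09812780e-03, -9.58532812e-01,  2.84974467e-01],
       [-9.99997656e-01,  2.16366308e-03, -8.48525982e-05]]), 'wrist_force': array([ 0.76992804, -0.54091329,  0.64191006]), 'moment': array([ 0.01906463, -0.00614094, -0.00277539]), 'gripper_width': 0.9956090229408188}
scene {'mtx': array([[375.5008051 ,   0.        , 317.97504692],
       [  0.        , 375.5008051 , 198.91132885],
       [  0.        ,   0.        ,   1.        ]]), 'pose': array([[ 0.87865791,  0.29150005, -0.37813755,  0.95233821],
       [ 0.47743472, -0.52971813,  0.70103837, -0.743494  ],
    
[... 841 characters left out ...]
, 201.]), 0.62), (array([326., 185.]), 0.57)]
rest []
drawer_front [(array([327., 188.]), 0.62)]
unit [(array([328., 152.]), 0.81)]
wrist {'mtx': array([[286.94133672,   0.        , 320.19946911],
       [  0.        , 286.94133672, 199.23200078],
       [  0.        ,   0.        ,   1.        ]]), 'pose': array([[-2.85421211e-01, -9.23620048e-01, -2.55852966e-01,
         2.49011579e-01],
       [-9.58401823e-01,  2.74833331e-01,  7.70232794e-02,
         5.77774784e-01],
       [-8.23322050e-04,  2.67194027e-01, -9.63642400e-01,
         3.84607294e-01],
       [ 0.00000000e+00,  0.00000000e+00,  0.00000000e+00,
         1.00000000e+00]])}
stapler_center []
rest []
drawer_front []
unit []
```

View pics/a_scene.png

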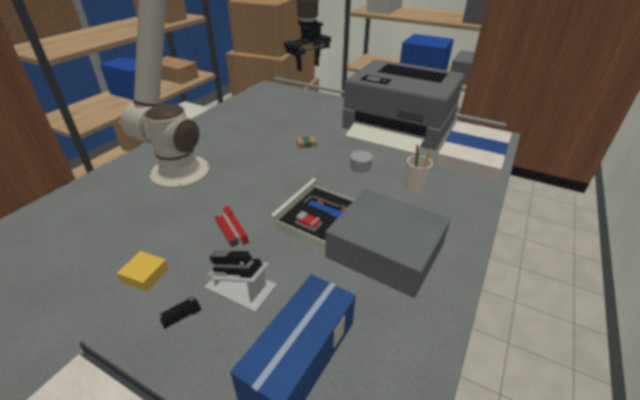

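View pics/a_top.png

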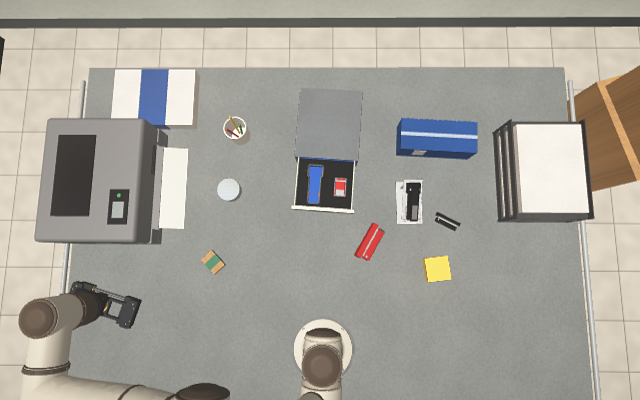

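Run:
```python
import cv2
p=cv2.imread('pics/a_top.png')[120:270,250:490]; cv2.imwrite('pics/a_topcrop.png',cv2.resize(p,None,fx=3.3,fy=3.3,interpolation=cv2.INTER_CUBIC))
p=cv2.imread('pics/a_scene.png')[130:340,130:410]; cv2.imwrite('pics/a_scenecrop.png',cv2.resize(p,None,fx=2.8,fy=2.8,interpolation=cv2.INTER_CUBIC))
```

```text
(no output)
```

View pics/a_topcrop.png

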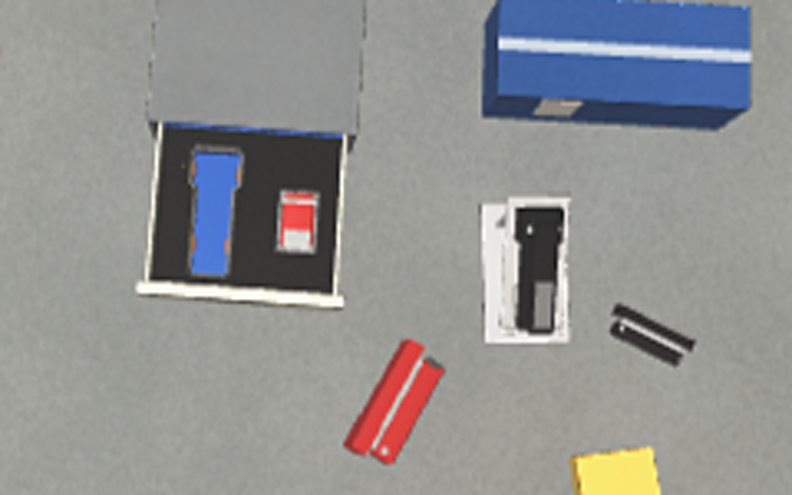

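View pics/a_scenecrop.png

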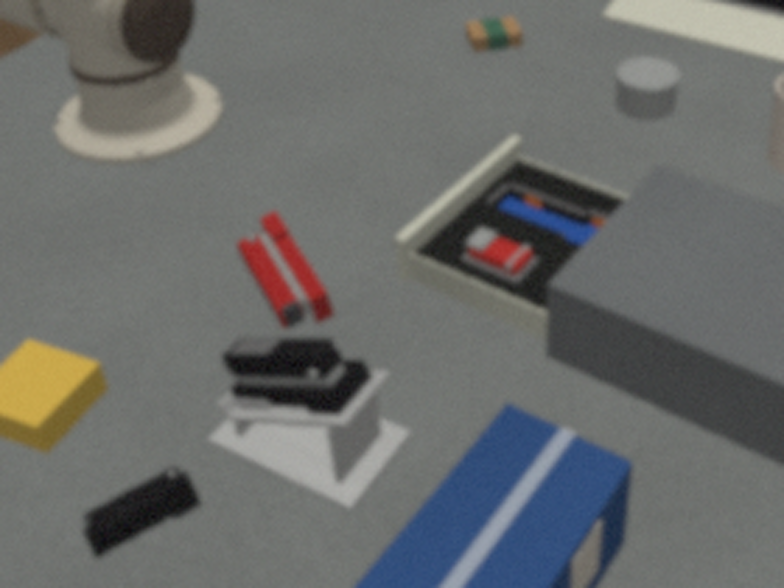

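The candidates for the stapler, as top-picture pixels, are:
- a black stapler on the rest at (411,201)
- a small black stapler at (448,222)
- a red stapler at (369,246)
- the cutout with a blue floor at (314,185), which is not a stapler

I choose (411,201). It is black, the larger of the two black ones, and lies on the sloped rest, as the crop confirms. Next I measure.

```bash
cat > h.py <<'E'
import numpy as np
def pts(d,c):
    K=c['mtx'];v,u=np.mgrid[:400,:640]
    P=np.stack([(u-K[0,2])/K[0,0]*d,(v-K[1,2])/K[1,1]*d,d],-1)
    return P@c['pose'][:3,:3].T+c['pose'][:3,3]
def proj(X,c):
    p=(np.asarray(X)-c['pose'][:3,3])@c['pose'][:3,:3]; q=p@c['mtx'].T
    return q[...,:2]/q[...,2:]
E
python3 - <<'E'
from h import *
d=np.load('d_top.npy');c=np.load('c_top.npz');W=pts(d,c)
for n,u,v in [("hinge",413,186),("nose",413,217),("stapmid",411,201),("cutnear",314,200),("cutmid",314,185),("cutfar",315,168),("insert",330,180),("frontL",293,208),("frontR",352,211),("unit",330,120),("unitFL",296,158),("red",341,187),("toner",437,140),("restlo",402,222),("cup",234,128)]:
    print(n,W[v,u].round(3))
E
```

```text
hinge [ 0.547 -0.303  0.102]
nose [ 0.444 -0.303  0.086]
stapmid [ 0.495 -0.294  0.106]
cutnear [0.508 0.032 0.022]
cutmid [0.562 0.032 0.026]
cutfar [0.625 0.029 0.016]
insert [ 0.578 -0.025  0.039]
frontL [0.475 0.103 0.059]
frontR [ 0.465 -0.1    0.063]
unit [ 0.781 -0.024  0.089]
unitFL [0.649 0.094 0.071]
red [ 0.55  -0.063  0.053]
toner [ 0.706 -0.389  0.102]
restlo [ 0.315 -0.016  1.482]
cup [0.773 0.328 0.019]
```

Call:
move_arm(
  series=[
    [[0,0,-1,0.267,-0.475,0,1],[0,0,-1,0.267,-0.475,0,1],[0,0,-1,0.267,-0.475,0,1],[0,0,-1,0.267,-0.475,0,1],[0,0,-1,0.267,-0.475,0,1],[0,0,-1,0.267,-0.475,0,1],[0,0,-1,0.267,-0.475,0,1],[0,0,-1,0.267,-0.475,0,1],[0,0,-1,0.267,-0.475,0,1],[0,0,-1,0.267,-0.475,0,1],[0,0,-1,0.267,-0.475,0,1],[0,0,-1,0.267,-0.475,0,1],[0,0,-1,0.267,-0.475,0,1],[0,0,-1,0.267,-0.475,0,1],[0,0,-1,0.267,-0.475,0,1],[0,0,-1,0.267,-0.475,0,1],[0,0,-1,0.267,-0.475,0,1],[0,0,-1,0.267,-0.475,0,1],[0,0,-1,0.267,-0.475,0,1],[0,0,-1,0.267,-0.475,0,1]],
  ],
)

```text
time_s: 3.25
tcp_pos: [0.5059, 0.0116, 0.2961]
ee_rot: [[0.01, 0.028, 1.0], [-0.003, 1.0, -0.028], [-1.0, -0.003, 0.01]]
wrist_force: [0.5, -0.2, 0.2]
gripper_width: 0.999
```

```bash
cat > cap.py <<'E'
import sys
from station import r, viewer, spotter
import cv2,numpy as np
n,tag=sys.argv[1:3]
c=viewer.camera_params(n); p,d=viewer.capture(n)
cv2.imwrite(f"pics/{tag}.png",p[:,:,::-1]); np.savez(f"{tag}.npz",d=d,p=p,**c)
s=r.sense(); print(s['time_s'],s['joints'].round(1),s['tcp_pos'].round(4))
E
python3 cap.py wrist b1
```

```text
3.3 [  19.7   10.1  -15.9    0.5  -63.5 -111.8] [0.5073 0.0096 0.2959]
```

View pics/b1.png

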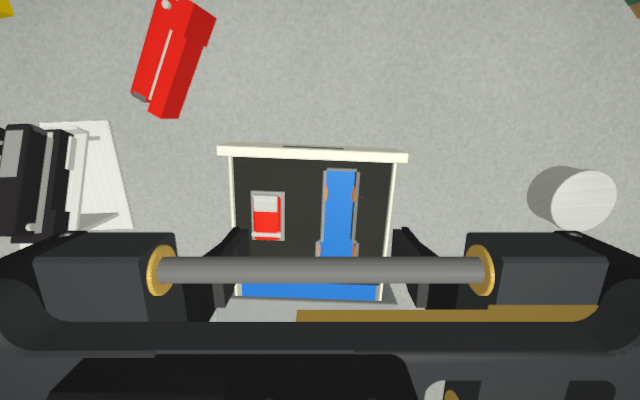

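Call:
move_arm(
  series=[
    [[0,0,0.1,0.5,0,-0.4,1],[0,0,0.1,0.5,0,-0.4,1],[0,0,0,0.3,0,-0.2,1],[0,0,0,0,0,0,1]],
  ],
)

```text
time_s: 3.8
tcp_pos: [0.588, 0.0082, 0.235]
ee_rot: [[0.013, 0.006, 1.0], [-0.003, 1.0, -0.006], [-1.0, -0.003, 0.013]]
wrist_force: [-0.3, 0.3, 0.5]
gripper_width: 1.005
```

```bash
python3 cap.py wrist b2
```

```text
3.85 [  16.8   20.7  -10.3    0.5  -58.2 -107.3] [0.5876 0.0083 0.2356]
```

View pics/b2.png

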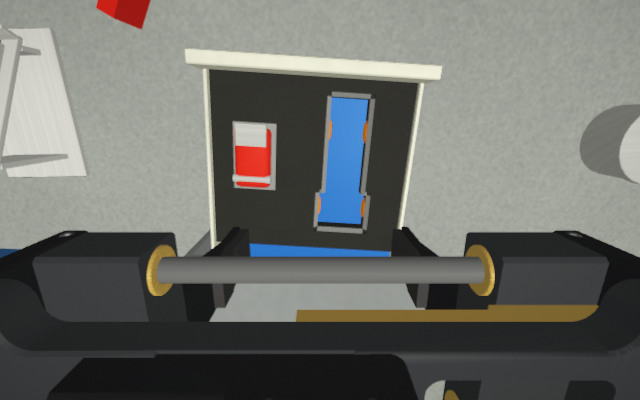

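```bash
cat > rect.py <<'E'
from h import *
import cv2
def rectify(f,z0,x0,x1,y0,y1,s=0.0005):
    c=np.load(f); xs=np.arange(x1,x0,-s); ys=np.arange(y1,y0,-s)
    X,Y=np.meshgrid(xs,ys,indexing='ij'); q=proj(np.stack([X,Y,np.full_like(X,z0)],-1),c).astype(np.float32)
    return cv2.remap(c['p'],q[...,0],q[...,1],cv2.INTER_LINEAR),xs,ys
E
python3 - <<'E'
from rect import *
c=np.load('b2.npz');W=pts(c['d'],c)
for u,v in [(220,100),(300,120),(395,120),(300,200),(390,200),(290,235)]: print('insert',W[v,u].round(4))
zi=np.median([W[v,u,2] for u,v in [(300,120),(395,120),(300,200),(390,200),(290,235)]]);print(zi)
for u,v in [(345,130),(345,180)]: print('floor',W[v,u].round(4))
im,xs,ys=rectify('b2.npz',zi,0.46,0.68,-0.13,0.13)
cv2.imwrite('pics/rect.png',im[:,:,::-1])
hsv=cv2.cvtColor(im,cv2.COLOR_RGB2HSV)
m=(im.max(2)>75).astype(np.uint8)
n,l,st,ce=cv2.connectedComponentsWithStats(m)
for i in range(1,n):
    if st[i,4]>1500: print(i,st[i],xs[int(ce[i][1])],ys[int(ce[i][0])])
E
```

```text
insert [ 0.5001 -0.0868  0.0401]
insert [ 0.5188 -0.0118  0.0387]
insert [0.5194 0.08   0.039 ]
insert [ 0.5989 -0.0138  0.0403]
insert [0.5997 0.0799 0.0395]
insert [ 0.6385 -0.0257  0.0394]
0.03937603959189978
floor [0.5292 0.0331 0.024 ]
floor [0.582  0.0342 0.0222]
1 [    0     0   520    29 14102] 0.6735000000000008 -0.002000000000000113
2 [  91   30  313   37 8034] 0.6585000000000024 -0.003500000000000114
3 [    0    33   520   408 65462] 0.5345000000000161 0.007499999999999896
4 [  141    86   122   290 27055] 0.5670000000000125 0.03199999999999992
5 [  329   183    98   141 11843] 0.5540000000000139 -0.05800000000000016
```

View pics/rect.png

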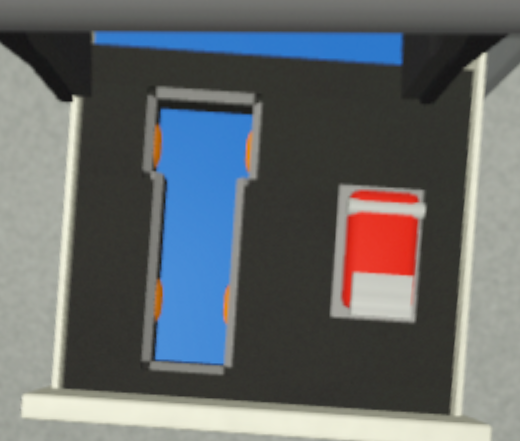

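```bash
cat > fitcut.py <<'E'
from rect import *
from scipy.optimize import minimize
def fit(f,z=0.04,g=(0.566,0.032,-0.05),thr=75):
    im,xs,ys=rectify(f,z,0.46,0.68,-0.05,0.13)
    m=(im.max(2)>thr).astype(np.uint8)
    n,l,st,ce=cv2.connectedComponentsWithStats(m)
    i=min((i for i in range(1,n) if st[i,4]>5000),key=lambda i:np.hypot(xs[int(ce[i][1])]-g[0],ys[int(ce[i][0])]-g[1]))
    cs,_=cv2.findContours((l==i).astype(np.uint8),cv2.RETR_EXTERNAL,cv2.CHAIN_APPROX_NONE)
    ct=max(cs,key=cv2.contourArea)[:,0]
    P=np.stack([xs[ct[:,1]],ys[ct[:,0]]],1)
    def res(p):
        R=np.array([[np.cos(p[2]),-np.sin(p[2])],[np.sin(p[2]),np.cos(p[2])]])
        e=p[3]; Q=(P-p[:2])@R
        poly=np.array([[-.0665-e,-.0185-e],[.0285-e,-.0185-e],[.0285-e,-.0245-e],[.0665+e,-.0245-e],[.0665+e,.0245+e],[.0285-e,.0245+e],[.0285-e,.0185+e],[-.0665-e,.0185+e]],np.float32)
        d=np.full(len(Q),9.)
        for a,b in zip(poly,np.roll(poly,-1,0)):
            t=np.clip(((Q-a)@(b-a))/((b-a)@(b-a)),0,1); d=np.minimum(d,np.hypot(*(Q-a-t[:,None]*(b-a)).T))
        return d
    o=minimize(lambda p:np.mean(np.minimum(res(p),.005)),[*g,.004],method='Nelder-Mead',options=dict(xatol=1e-6,fatol=1e-8,maxiter=2000,initial_simplex=np.array([[*g,.004]]+[[*(np.array([*g,.004])+d)] for d in np.diag([.004,.004,.04,.002])])))
    return o.x,o.fun
if __name__=='__main__':
    import sys
    for z in (.039,.04): x,f=fit(sys.argv[1],z);print(z,x[:2].round(4),'yaw',np.degrees(x[2]).round(2),'e',x[3].round(4),'err mm',f*1e3)
E
python3 fitcut.py b2.npz
```

```text
0.039 [0.5648 0.0322] yaw -3.93 e 0.0044 err mm 0.35849360494751764
0.04 [0.5646 0.0322] yaw -3.93 e 0.0043 err mm 0.35262098788244817
```

Call:
move_arm(
  series=[
    [[0,0,0,-0.16,-0.83,0.25,1],[0,0,0,-0.16,-0.83,0.25,1],[0,0,0,-0.16,-0.83,0.25,1],[0,0,0,-0.16,-0.83,0.25,1],[0,0,0,-0.16,-0.83,0.1,1],[0,0,0,-0.16,-0.83,0,1],[0,0,0,0,0,0,1]],
  ],
)

```text
time_s: 4.72
tcp_pos: [0.5236, -0.2961, 0.312]
ee_rot: [[0.025, -0.002, 1.0], [-0.006, 1.0, 0.002], [-1.0, -0.006, 0.025]]
wrist_force: [-0.8, 1.0, -0.6]
gripper_width: 0.999
```

```bash
python3 cap.py wrist b3
python3 - <<'E'
from station import spotter
import numpy as np
for x in spotter.trace('wrist','stapler_center'): print(x['conf'],x['centre'],x['mask'].sum())
E
```

```text
4.775 [-14.   18.4  -2.1  -0.  -68.  -75.8] [ 0.524  -0.2948  0.3123]
0.66 [312.2, 162.1] 3795
0.58 [428.2, 41.5] 4407
```

View pics/b3.png

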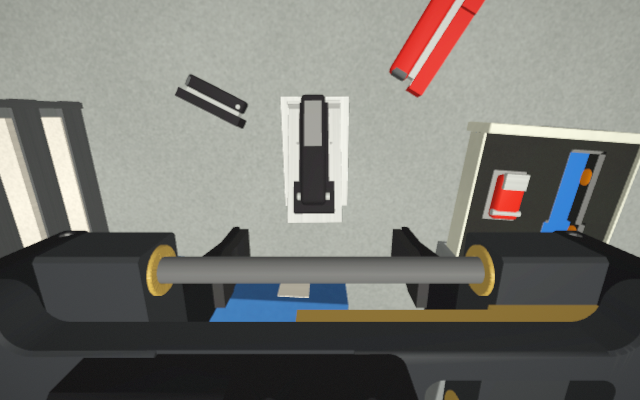

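The chosen stapler is at (313,155) on the rest. The small black one, at (212,100) on the table, is clearly shorter. Next I fit the pose of its top face from depth.

Run:
```python
from h import *
import cv2
c=np.load('b3.npz');W=pts(c['d'],c)
im=c['p'][80:240,260:370]; cv2.imwrite('pics/b3c.png',cv2.resize(im[:,:,::-1],None,fx=4,fy=4,interpolation=cv2.INTER_CUBIC))
for v in range(94,222,8): print(v,[tuple((W[v,u]*1000).round().astype(int)) for u in (290,306,313,320,333)])
```

```text
94 [(np.int64(427), np.int64(-338), np.int64(-1)), (np.int64(427), np.int64(-317), np.int64(-1)), (np.int64(427), np.int64(-308), np.int64(-1)), (np.int64(427), np.int64(-299), np.int64(0)), (np.int64(427), np.int64(-281), np.int64(0))]
102 [(np.int64(438), np.int64(-334), np.int64(41)), (np.int64(439), np.int64(-313), np.int64(84)), (np.int64(439), np.int64(-305), np.int64(82)), (np.int64(439), np.int64(-298), np.int64(83)), (np.int64(438), np.int64(-283), np.int64(41))]
110 [(np.int64(447), np.int64(-336), np.int64(29)), (np.int64(447), np.int64(-313), np.int64(86)), (np.int64(447), np.int64(-305), np.int64(86)), (np.int64(450), np.int64(-296), np.int64(403)), (np.int64(447), np.int64(-282), np.int64(31))]
118 [(np.int64(456), np.int64(-335), np.int64(36)), (np.int64(455), np.int64(-313), np.int64(89)), (np.int64(455), np.int64(-305), np.int64(91)), (np.int64(455), np.int64(-298), np.int64(90)), (np.int64(456), np.int64(-282), np.int64(34))]
126 [(np.int64(466), np.int64(-335), np.int64(39)), (np.int64(463), np.int64(-313), np.int64(93)), (np.int64(463), np.int64(-305), np.int64(93
[... 2063 characters left out ...]
int64(-333), np.int64(79)), (np.int64(532), np.int64(-312), np.int64(126)), (np.int64(532), np.int64(-305), np.int64(127)), (np.int64(532), np.int64(-298), np.int64(127)), (np.int64(541), np.int64(-283), np.int64(95))]
206 [(np.int64(555), np.int64(-333), np.int64(82)), (np.int64(550), np.int64(-313), np.int64(99)), (np.int64(549), np.int64(-306), np.int64(100)), (np.int64(549), np.int64(-298), np.int64(100)), (np.int64(549), np.int64(-283), np.int64(99))]
214 [(np.int64(564), np.int64(-333), np.int64(86)), (np.int64(563), np.int64(-314), np.int64(88)), (np.int64(564), np.int64(-306), np.int64(86)), (np.int64(563), np.int64(-298), np.int64(87)), (np.int64(563), np.int64(-283), np.int64(87))]
```

View pics/b3c.png

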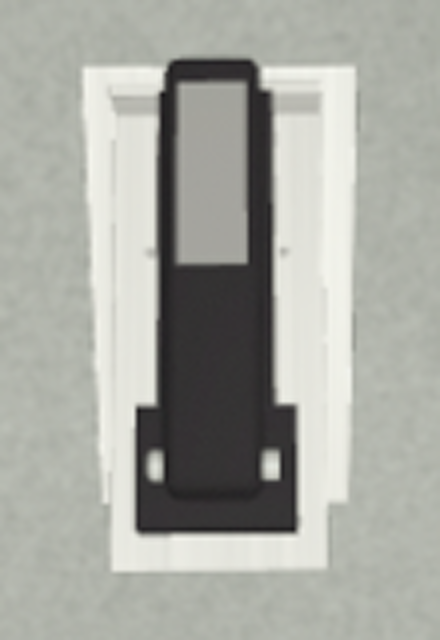

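Run:
```python
from h import *
c=np.load('b3.npz');W=pts(c['d'],c)
th=.45
ux=np.array([np.cos(th),0,np.sin(th)]); uz=np.array([-np.sin(th),0,np.cos(th)])
V,U=np.mgrid[:400,:640]
reg=(V>90)&(V<218)&(U>270)&(U<360)
P=W[reg]; pl=W[V>=0]
# plate height
s=P@ux; h=P@uz
hp=np.median((W[120:200,288:292].reshape(-1,3))@uz); hr=np.median(W[120:178,332:335].reshape(-1,3)@uz)
print('plate h',hp,hr)
top=P[(h-hp>.044)&(h-hp<.056)]
A=np.c_[top[:,:2],np.ones(len(top))]; k,*_=np.linalg.lstsq(A,top[:,2],rcond=None); print('slope x,y',np.degrees(np.arctan(k[:2])))
print('top h',np.median(top@uz)-hp,'s range',np.percentile(top@ux,[0,.5,50,99.5,100]),'y',np.percentile(top[:,1],[0,.5,50,99.5,100]))
# yaw from mid line per row
ss=top@ux; b=[]
for a in np.arange(ss.min()+.008,ss.max()-.008,.006):
    q=top[abs(ss-a)<.004][:,1]; b.append((a,q.min(),q.max()))
b=np.array(b); print('yaw arm',np.degrees(np.polyfit(b[:,0],(b[:,1]+b[:,2])/2,1)[0]),'mid',((b[:,1]+b[:,2])/2).mean(), 'w',(b[:,2]-b[:,1]).mean())
foot=P[(h-hp>.013)&(h-hp<.022)]
fs=foot@ux
print('foot s',np.percentile(fs,[0,1,99,100]),'h',np.median(foot@uz)-hp)
f=foot[fs>fs.max()-.03]; print('hinge y',np.percentile(f[:,1],[0,1,50,99,100]))
# plate yaw: rest side edges omitted
smax=fs.max(); 
for sc in (smax-.065,):
    cen=ux*sc+uz*(hp+.025)+np.array([0,((b[:,1]+b[:,2])/2).mean(),0]); print('center',cen)
```

```text
plate h -0.16761108570493116 -0.16718081541180582
slope x,y [25.49477159 -0.05388315]
top h 0.050187767274001954 s range [0.42202853 0.42285349 0.48304392 0.53833881 0.5386901 ] y [-0.31852837 -0.31825895 -0.30512778 -0.29265803 -0.29264285]
yaw arm 0.6009127435392445 mid -0.3052817393317586 w 0.02498251057236903
foot s [0.40917579 0.41074568 0.54455745 0.54469173] h 0.01818381729876581
hinge y [-0.32718086 -0.32700128 -0.30227016 -0.28221094 -0.28211879]
center [ 0.49396794 -0.30528174  0.08023563]
```

Call:
move_arm(
  series=[
    [[0,-0.76,0,-0.36,-0.04,-0.4,1],[0,-0.76,0,-0.36,-0.04,-0.4,1],[0,-0.76,0.03,-0.36,-0.04,-0.4,1],[0,-0.76,0.03,-0.36,-0.04,-0.4,1],[0,0,0,0,0,-0.2,1],[0,0,0,0,0,0,1]],
  ],
)

```text
time_s: 5.58
tcp_pos: [0.4375, -0.295, 0.2045]
ee_rot: [[0.451, -0.022, 0.892], [-0.001, 1.0, 0.026], [-0.892, -0.012, 0.451]]
wrist_force: [1.1, -0.1, 0.1]
gripper_width: 1.004
```

```bash
cat > st.py <<'E'
from station import r
import numpy as np
from scipy.spatial.transform import Rotation as R
def rep(center,uxv,uzv,off):
    s=r.sense(); p=s['tcp_pos'];M=s['ee_rot']
    uxv=np.array(uxv)/np.linalg.norm(uxv); x=-np.array(uzv)/np.linalg.norm(uzv); y=np.cross(-x,uxv)
    T=np.stack([x,y,np.cross(x,y)],1)
    rv=R.from_matrix(T@M.T).as_rotvec(degrees=True)
    t=np.array(center)+np.array(uzv)*off
    print('t',s['time_s'],'tcp',p.round(4),'turn/8',(rv/8).round(3),'shift mm',((t-p)*1e3).round(1),'/60',((t-p)/.06).round(3),'F',s['wrist_force'].round(1),'w',s['gripper_width'].round(3),'j',s['joints'].round(0))
E
cat > g.py <<'E'
import sys
from st import *
th=.45;a=np.radians(.4)
rep([.494,-.3052,.0802],[np.cos(th)*np.cos(a),np.cos(th)*np.sin(a),np.sin(th)],[-np.sin(th),0,np.cos(th)],float(sys.argv[1]))
E
python3 g.py .072; python3 cap.py wrist b4
```

```text
5.625 [-21.9  11.6 -25.5 -20.  -29.3 -51.1] [ 0.4378 -0.2951  0.205 ]Traceback (most recent call last):
  File "g.py", line 4, in <module>
    rep([.494,-.3052,.0802],[np.cos(th)*np.cos(a),np.cos(th)*np.sin(a),np.sin(th)],[-np.sin(th),0,np.cos(th)],float(sys.argv[1]))
    ~~~^^^^^^^^^^^^^^^^^^^^^^^^^^^^^^^^^^^^^^^^^^^^^^^^^^^^^^^^^^^^^^^^^^^^^^^^^^^^^^^^^^^^^^^^^^^^^^^^^^^^^^^^^^^^^^^^^^^^^^^^^^
  File "st.py", line 10, in rep
    print('t',s['time_s'],'tcp',p.round(4),'turn/8',(rv/8).round(3),'shift mm',((t-p)*1e3).round(1),'/60',((t-p)/.06).round(3),'F',s['wrist_force'].round(1),'w',s['gripper_width'].round(3),'j',s['joints'].round(0))
                                                                                                                                                                 ^^^^^^^^^^^^^^^^^^^^^^^^
AttributeError: 'float' object has no attribute 'round'
```

View pics/b4.png

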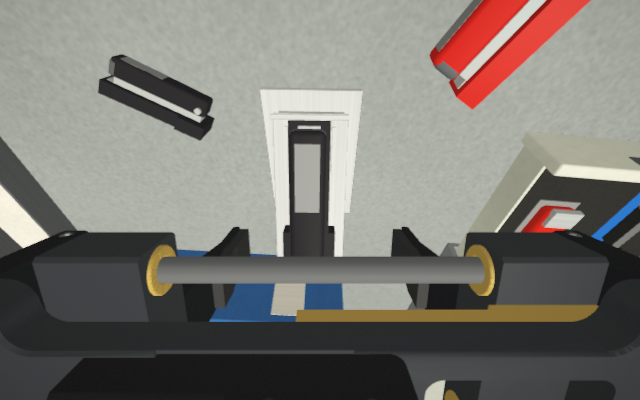

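The stapler is at (310,180), in line between the open fingers but about 10 mm to one side. I correct that on the way down.

```bash
sed -i "s/s\['gripper_width'\].round(3)/round(s['gripper_width'],3)/" st.py; python3 g.py .11; python3 g.py .072
```

```text
t 5.625 tcp [ 0.4378 -0.2951  0.205 ] turn/8 [ 0.07   0.135 -0.123] shift mm [  8.3 -10.1 -25.8] /60 [ 0.139 -0.168 -0.43 ] F [ 0.2 -0.5  0.5] w 0.998 j [-22.  12. -25. -20. -29. -51.]
t 5.625 tcp [ 0.4378 -0.2951  0.205 ] turn/8 [ 0.07   0.135 -0.123] shift mm [ 24.9 -10.1 -60. ] /60 [ 0.415 -0.168 -1.   ] F [ 0.2 -0.5  0.5] w 0.998 j [-22.  12. -25. -20. -29. -51.]
```

Call:
move_arm(
  series=[
    [[0.07,0.135,-0.12,0.14,-0.17,-0.43,1],[0,0,0,0,0,0,1]],
  ],
)

```text
time_s: 5.88
tcp_pos: [0.4495, -0.305, 0.1813]
ee_rot: [[0.438, -0.01, 0.899], [-0.0, 1.0, 0.011], [-0.899, -0.005, 0.438]]
wrist_force: [-1.2, -0.3, 0.9]
gripper_width: 1.004
```

```bash
python3 g.py .072
```

```text
t 5.875 tcp [ 0.4495 -0.305   0.1813] turn/8 [ 0.018  0.024 -0.031] shift mm [ 13.2  -0.2 -36.3] /60 [ 0.22  -0.004 -0.605] F [-1.2 -0.3  0.9] w 1.004 j [-23.  15. -24. -21. -28. -50.]
```

Call:
move_arm(
  series=[
    [[0.02,0.02,-0.03,0.13,0,-0.35,1],[0,0,0,0.07,0,-0.22,1],[0,0,0,0,0,0,1]],
  ],
)

```text
time_s: 6.25
tcp_pos: [0.4648, -0.3047, 0.1501]
ee_rot: [[0.441, -0.01, 0.898], [-0.001, 1.0, 0.012], [-0.898, -0.006, 0.441]]
wrist_force: [-0.4, -0.1, 0.1]
gripper_width: 1.001
```

```bash
python3 g.py .072;python3 cap.py wrist b5;python3 cap.py scene b5s
python3 - <<'E'
import cv2
p=cv2.imread('pics/b5s.png')[200:320,170:310]; cv2.imwrite('pics/b5c.png',cv2.resize(p,None,fx=5,fy=5,interpolation=cv2.INTER_CUBIC))
E
```

```text
t 6.25 tcp [ 0.4648 -0.3047  0.1501] turn/8 [ 0.025  0.045 -0.032] shift mm [-2.1 -0.5 -5.1] /60 [-0.036 -0.009 -0.085] F [-0.4 -0.1  0.1] w 1.001 j [-22.  19. -24. -23. -25. -48.]
6.3 [-22.1  18.7 -24.  -23.3 -24.5 -47.9] [ 0.4649 -0.3049  0.1507]
6.35 [-22.1  18.7 -24.  -23.3 -24.5 -47.9] [ 0.4648 -0.305   0.151 ]
```

View pics/b5.png

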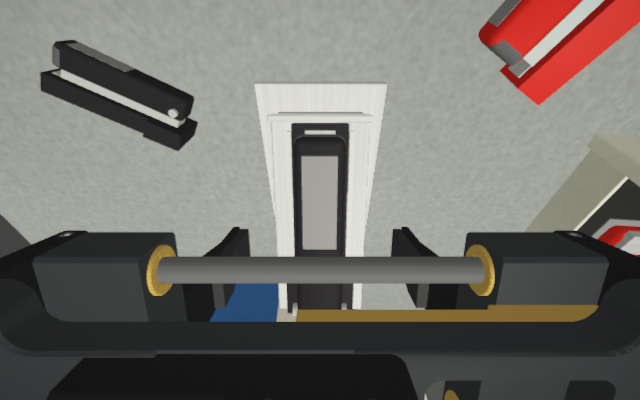

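View pics/b5c.png

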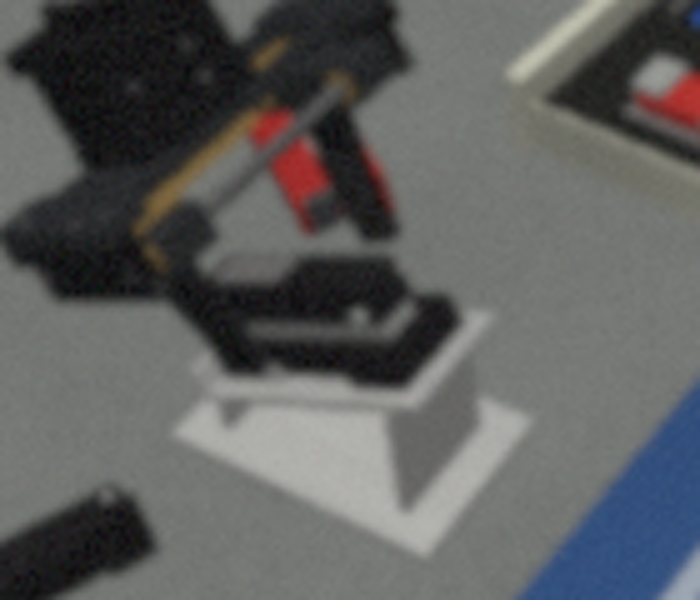

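The wrist view shows the stapler midway between the fingers, around column 320. I go down the last 5 mm and close.

Call:
move_arm(
  series=[
    [[0.02,0.04,-0.03,-0.035,0,-0.09,1],[0,0,0,0,0,0,1],[0,0,0,0,0,0,0.6],[0,0,0,0,0,0,0.4],[0,0,0,0,0,0,0],[0,0,0,0,0,0,0],[0,0,0,0,0,0,0],[0,0,0,0,0,0,0]],
  ],
)

```text
time_s: 7.35
tcp_pos: [0.4626, -0.3053, 0.1473]
ee_rot: [[0.439, -0.005, 0.898], [-0.003, 1.0, 0.007], [-0.898, -0.006, 0.439]]
wrist_force: [0.2, -0.4, 0.9]
gripper_width: 0.405
```

```bash
python3 g.py .072
```

```text
t 7.35 tcp [ 0.4626 -0.3053  0.1473] turn/8 [0.021 0.034 0.002] shift mm [ 0.1  0.1 -2.3] /60 [ 0.002  0.002 -0.038] F [ 0.2 -0.4  0.9] w 0.405 j [-22.  19. -24. -23. -24. -48.]
```

Call:
move_arm(
  series=[
    [[0,0,0,0,0,0,0],[0,0,0,0,0,0,0],[0,0,0,0,0,0,0],[0,0,0,0,0,0,0]],
  ],
)

```text
time_s: 7.85
tcp_pos: [0.4625, -0.3053, 0.1473]
ee_rot: [[0.439, -0.005, 0.898], [-0.003, 1.0, 0.007], [-0.898, -0.005, 0.439]]
wrist_force: [0.4, 1.0, -0.7]
gripper_width: 0.298
```

Call:
move_arm(
  series=[
    [[0,0,0,-0.15,0,0.3,0],[0,0,0,-0.2,0,0.45,0],[0,0,0,-0.2,0,0.6,0],[0,0,0,0,0,0.6,0],[0,0,0,0,0,0.5,0],[0,0,0,0,0,0,0]],
  ],
)

```text
time_s: 8.6
tcp_pos: [0.4254, -0.3034, 0.294]
ee_rot: [[0.43, -0.005, 0.903], [0.003, 1.0, 0.004], [-0.903, 0.001, 0.43]]
wrist_force: [-0.5, -0.4, -1.7]
gripper_width: 0.298
```

```bash
python3 g.py .072;python3 cap.py wrist b6;python3 cap.py scene b6s
```

```text
t 8.6 tcp [ 0.4254 -0.3034  0.294 ] turn/8 [-0.023 -0.039  0.007] shift mm [  37.3   -1.8 -149. ] /60 [ 0.622 -0.03  -2.484] F [-0.5 -0.4 -1.7] w 0.298 j [-23.   5. -20. -15. -42. -58.]
8.65 [-22.8   5.3 -20.  -14.7 -42.2 -58. ] [ 0.4246 -0.3028  0.292 ]
8.7 [-22.8   5.4 -20.1 -14.7 -42.2 -58. ] [ 0.4242 -0.3026  0.2907]
```

View pics/b6.png

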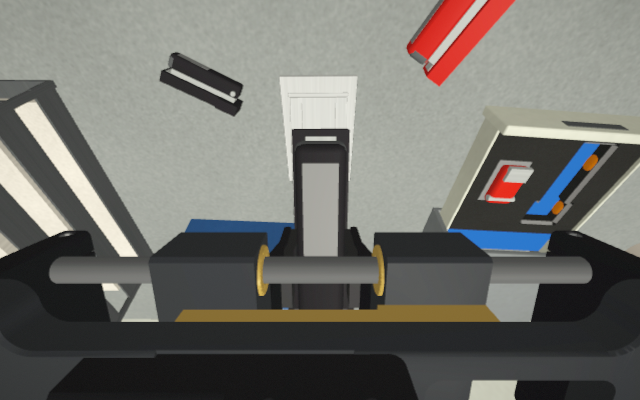

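View pics/b6s.png

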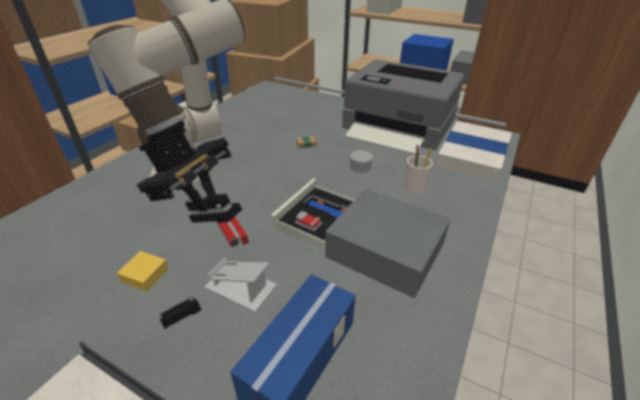

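The stapler is held: in the scene picture it hangs in the gripper at (217,212), and the rest is empty. I measure its pose in the hand from this wrist depth.

```bash
cat > inhand.py <<'E'
import sys
from h import *
c=np.load(sys.argv[1])
C=c['pose']
# fixed cam->tool from b2/b3 style: compute from saved start relation
c0=np.load('c_wrist.npz')['pose']; p0=np.array([0.17784767,0.59869274,0.29116082])
R0=np.array([[-5.35254734e-04,-2.84973977e-01,-9.58535104e-01],[-2.09812780e-03,-9.58532812e-01,2.84974467e-01],[-9.99997656e-01,2.16366308e-03,-8.48525982e-05]])
d=c['d'];K=c['mtx'];v,u=np.mgrid[:400,:640]
P=np.stack([(u-K[0,2])/K[0,0]*d,(v-K[1,2])/K[1,1]*d,d],-1)
Tw=P@c0[:3,:3].T+c0[:3,3]; T=(Tw-p0)@R0
m=(v>100)&(v<255)&(u>280)&(u<365)&(d>.05)&(d<.35)
Q=T[m]; top=Q[(Q[:,0]>.043)&(Q[:,0]<.055)&(abs(Q[:,1])<.016)]
print(len(top)); k=np.linalg.lstsq(np.c_[top[:,1:],np.ones(len(top))],top[:,0],rcond=None)[0]
print('top plane x=',k[2].round(4),'roll',np.degrees(k[0]).round(2),'pitch',np.degrees(k[1]).round(2))
print('nose z',np.percentile(top[:,2],[0,1,5]),'y range',np.percentile(top[:,1],[1,99]))
b=[]
for a in np.arange(top[:,2].min()+.008,top[:,2].max()-.004,.004):
    q=top[abs(top[:,2]-a)<.003][:,1]; b.append((a,q.min(),q.max()))
b=np.array(b);print('yaw',np.degrees(np.polyfit(b[:,0],b[:,1:].mean(1),1)[0]),b[:,1:].mean())
f=Q[(Q[:,0]>.075)&(Q[:,0]<.11)]; print('foot/lower nose z',np.percentile(f[:,2],[0,1,5]),np.median(f[:,0]))
E
python3 inhand.py b6.npz; python3 inhand.py b5.npz
```

```text
5682
top plane x= 0.0468 roll 0.02 pitch -0.7
nose z [-0.06328297 -0.06260991 -0.06079861] y range [-0.01330496  0.01283748]
yaw 0.28007972817329196 -0.0003518456309403904
foot/lower nose z [-0.06879748 -0.0687565  -0.0684007 ] 0.07888649311844313
5839
top plane x= 0.0484 roll -0.07 pitch -0.44
nose z [-0.06635909 -0.06589645 -0.0637338 ] y range [-0.01354228  0.01187153]
yaw -0.1611851110511881 -0.0008388806151968271
foot/lower nose z [-0.07771002 -0.07766498 -0.07569538] 0.0976604154201369
```

Call:
move_arm(
  series=[
    [[0,0.41,-0.065,0.29,0.7,0,0],[0,0.41,-0.065,0.29,0.7,0,0],[0,0.41,-0.065,0.29,0.7,0,0],[0,0.41,-0.065,0.29,0.7,0,0],[0,0.41,-0.065,0.29,0.7,0,0],[0,0.41,-0.065,0.29,0.7,0,0],[0,0.41,-0.065,0.29,0.7,0,0],[0,0.41,-0.065,0.29,0.7,0,0],[0,0,0,0,0,0,0]],
  ],
)

```text
time_s: 9.82
tcp_pos: [0.5595, 0.0449, 0.2687]
ee_rot: [[-0.07, 0.077, 0.995], [-0.011, 0.997, -0.078], [-0.997, -0.016, -0.069]]
wrist_force: [-1.3, -0.2, -2.1]
gripper_width: 0.294
```

```bash
cat > p.py <<'E'
import sys
from st import *
# args: stapler centre height above mouth, optional dx dy dyaw dpitch corrections (mm, deg)
a=[float(x) for x in sys.argv[1:]]+[0]*5
yaw=np.radians(-4.1+a[3]); pit=np.radians(.4+a[4])
ux=np.array([np.cos(yaw)*np.cos(pit),np.sin(yaw)*np.cos(pit),-np.sin(pit)]); uz=np.array([np.cos(yaw)*np.sin(pit),np.sin(yaw)*np.sin(pit),np.cos(pit)])
cen=np.array([.5647+a[1]/1e3,.0322+a[2]/1e3,.04+a[0]/1e3])+.001*ux
rep(cen,ux,uz,.074)
E
python3 p.py 85;python3 p.py 50
```

```text
t 9.825 tcp [0.5595 0.0449 0.2687] turn/8 [ 0.081 -0.452  0.043] shift mm [  6.7 -12.8 -69.7] /60 [ 0.112 -0.213 -1.162] F [-1.3 -0.2 -2.1] w 0.294 j [  21.   19.   -8.   -1.  -67. -115.]
t 9.825 tcp [0.5595 0.0449 0.2687] turn/8 [ 0.081 -0.452  0.043] shift mm [   6.7  -12.8 -104.7] /60 [ 0.112 -0.213 -1.746] F [-1.3 -0.2 -2.1] w 0.294 j [  21.   19.   -8.   -1.  -67. -115.]
```

Call:
move_arm(
  series=[
    [[0.08,-0.45,0.04,0.11,-0.21,-0.5,0],[0,0,0,0,0,-0.5,0],[0,0,0,0,0,0,0],[0,0,0,0,0,0,0]],
  ],
)

```text
time_s: 10.32
tcp_pos: [0.5638, 0.0305, 0.2022]
ee_rot: [[-0.014, 0.072, 0.997], [-0.001, 0.997, -0.072], [-1.0, -0.002, -0.014]]
wrist_force: [0.8, -0.4, -1.2]
gripper_width: 0.294
```

```bash
python3 p.py 85;python3 p.py 50; python3 cap.py wrist b7; python3 inhand.py b7.npz
```

```text
t 10.325 tcp [0.5638 0.0305 0.2022] turn/8 [ 0.012 -0.051  0.003] shift mm [ 2.4  1.6 -3.3] /60 [ 0.04   0.027 -0.054] F [ 0.8 -0.4 -1.2] w 0.294 j [  19.   21.  -15.   -0.  -55. -113.]
t 10.325 tcp [0.5638 0.0305 0.2022] turn/8 [ 0.012 -0.051  0.003] shift mm [  2.4   1.6 -38.3] /60 [ 0.04   0.027 -0.638] F [ 0.8 -0.4 -1.2] w 0.294 j [  19.   21.  -15.   -0.  -55. -113.]
10.375 [  19.5   21.2  -14.8   -0.3  -54.8 -113.4] [0.5635 0.0306 0.2022]
5679
top plane x= 0.0468 roll 0.16 pitch -0.76
nose z [-0.06329471 -0.06260629 -0.06081936] y range [-0.01332729  0.0130016 ]
yaw 0.1924793669016002 -0.0003765714029433983
foot/lower nose z [-0.06876355 -0.06872368 -0.06838377] 0.07892851558223866
```

View pics/b7.png

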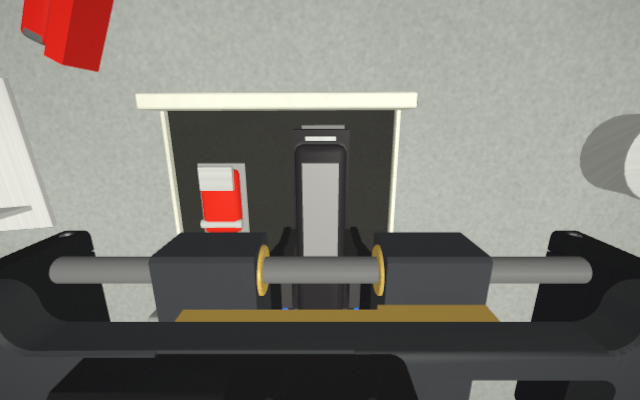

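Call:
move_arm(
  series=[
    [[0,-0.05,0,0.04,0.03,-0.4,0],[0,0,0,0,0,-0.4,0],[0,0,0,0,0,0,0],[0,0,0,0,0,0,0]],
  ],
)

```text
time_s: 10.88
tcp_pos: [0.569, 0.0327, 0.1591]
ee_rot: [[0.004, 0.072, 0.997], [0.002, 0.997, -0.072], [-1.0, 0.002, 0.004]]
wrist_force: [0.1, 0.5, -2.1]
gripper_width: 0.297
```

```bash
python3 p.py 35; python3 cap.py wrist b8; python3 cap.py scene b8s
python3 - <<'E'
import cv2
p=cv2.imread('pics/b8.png')[60:320,200:460]; cv2.imwrite('pics/b8c.png',cv2.resize(p,None,fx=2.3,fy=2.3,interpolation=cv2.INTER_CUBIC))
p=cv2.imread('pics/b8s.png')[150:270,240:400]; cv2.imwrite('pics/b8sc.png',cv2.resize(p,None,fx=4.5,fy=4.5,interpolation=cv2.INTER_CUBIC))
E
```

```text
t 10.875 tcp [0.569  0.0327 0.1591] turn/8 [-0.009  0.076  0.001] shift mm [ -2.8  -0.6 -10.1] /60 [-0.046 -0.01  -0.168] F [ 0.1  0.5 -2.1] w 0.297 j [  20.   24.  -18.   -0.  -48. -114.]
10.925 [  19.6   24.1  -17.5   -0.   -48.1 -113.6] [0.5688 0.0327 0.159 ]
10.975 [ 1.960e+01  2.410e+01 -1.750e+01 -1.000e-01 -4.810e+01 -1.136e+02] [0.5687 0.0327 0.1589]
```

View pics/b8c.png

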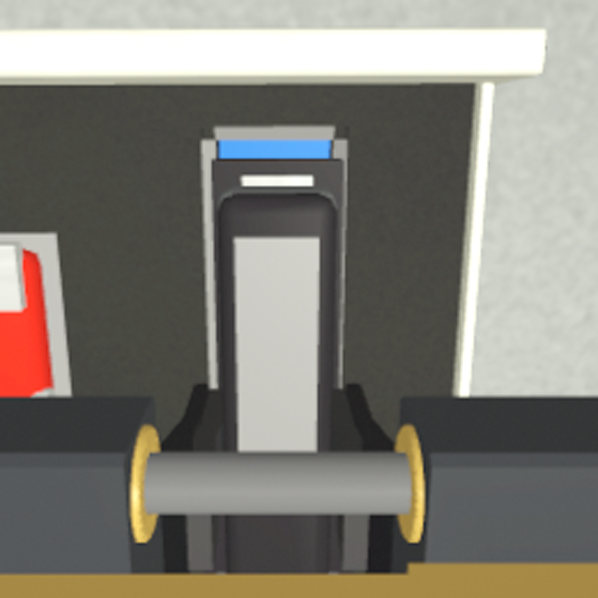

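View pics/b8sc.png

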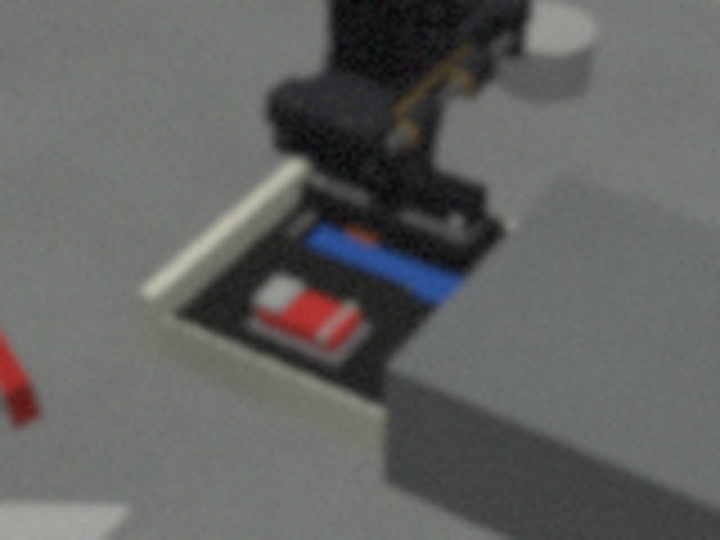

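Run:
```python
from h import *
import cv2
c=np.load('b8.npz');W=pts(c['d'],c)
p=c['p'][105:175,280:360]; cv2.imwrite('pics/b8d.png',cv2.resize(p[:,:,::-1],None,fx=9,fy=8,interpolation=cv2.INTER_NEAREST))
def ray(u,v,z):
    K=c['mtx'];d=c['pose'][:3,:3]@np.array([(u-K[0,2])/K[0,0],(v-K[1,2])/K[1,1],1]);o=c['pose'][:3,3]
    return o+d*(z-o[2])/d[2]
for v in (126,128,130,132,134,136,140): print(v,W[v,316:326:4].round(4).tolist())
for v in range(118,170,6): print(v,''.join('%4d'%x for x in c['p'][v,284:356].max(1)))
```

```text
126 [[0.5022, 0.0343, 0.0231], [0.5025, 0.0373, 0.0214], [0.5027, 0.0404, 0.0215]]
128 [[0.5037, 0.0342, 0.0224], [0.504, 0.0372, 0.0213], [0.5042, 0.0403, 0.0225]]
130 [[0.5033, 0.0348, 0.0785], [0.5034, 0.0371, 0.0783], [0.5036, 0.0395, 0.0797]]
132 [[0.5044, 0.0347, 0.0792], [0.5046, 0.0371, 0.0783], [0.5047, 0.0394, 0.079]]
134 [[0.5055, 0.0346, 0.0789], [0.5057, 0.037, 0.0782], [0.5059, 0.0393, 0.0791]]
136 [[0.5066, 0.0346, 0.0797], [0.5069, 0.0369, 0.0776], [0.507, 0.0392, 0.0799]]
140 [[0.5089, 0.0344, 0.0793], [0.5091, 0.0367, 0.0801], [0.5093, 0.0391, 0.0796]]
118   73  73  72  67  67  74  75  74  81 130 174 173 173 173 174 173 173 173 174 173 173 174 173 173 174 173 174 173 173 174 173 173 174 173 173 173 173 174 173 174 173 173 173 173 174 173 173 174 173 173 173 173 173 173 174 173 174 173 174 173 162 110  70  72  72  71  65  67  74  74  74  74
124   72  72  72 132 189 188 189 188 189 172  98 192 250 250 250 250 251 251 251 251 251 251 251 251 252 252 252 252 252 252 252 252 252 252 252 253 252 252 252 252 253 253 253 253 253 253 253 253 253 253 253 253 254 254 254 254 2
[... 1413 characters left out ...]
86  86  86  88  88  89  89  90  90  91  91  92  90  85  80  73  67  61  57  69  86 102 127 111  73  72  70  71  72
160   73  74  72  72 117 174 189 183 148  72  65  45  51  56  59  63  67  68  71  71  70  72  73  73  73  75  74  75  76  76  77  77  78  79  79  81  81  81  82  83  83  85  84  85  87  86  87  87  88  89  90  89  91  91  91  87  83  78  71  66  60  59  72  85 109 134  91  73  73  73  74  73
166   75  76  76  76 101 158 189 189 170  73  66  45  51  54  59  61  64 104 172 206 207 207 207 207 207 207 207 207 208 208 208 208 208 208 208 208 209 209 209 209 209 209 209 209 210 210 210 210 210 210 210 210 210 210 193  87  81  76  69  63  59  59  71  84 110 135  91  73  74  72  72  75
```

View pics/b8d.png

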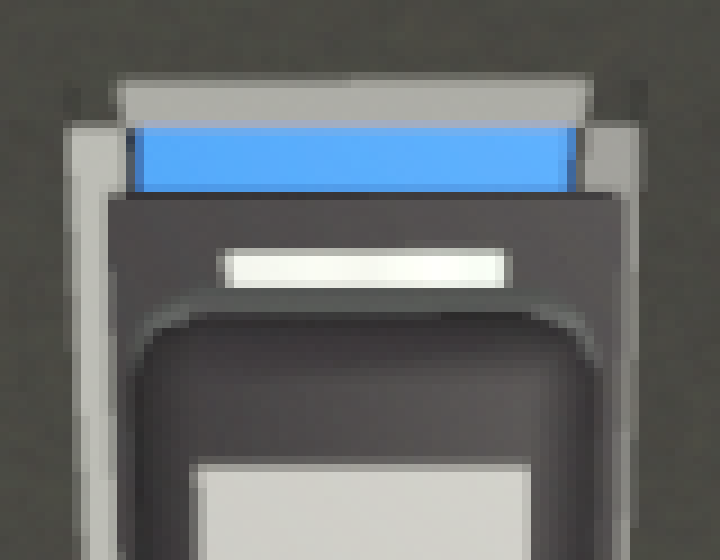

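Run:
```python
from h import *
c=np.load('b8.npz')
def ray(u,v,z):
    K=c['mtx'];d=c['pose'][:3,:3]@np.array([(u-K[0,2])/K[0,0],(v-K[1,2])/K[1,1],1]);o=c['pose'][:3,3]
    return (o+d*(z-o[2])/d[2]).round(4)
print('foot nose L,R',ray(291.6,129.2,.0785),ray(349.3,129.2,.0785))
print('bevel outer nose L,R',ray(293.2,114,.04),ray(345.3,114,.04))
print('bevel outer sides row124',ray(286.5,124,.04),ray(350.6,124,.04))
print('bevel outer sides row160',ray(287.8,160,.04),ray(349.9,160,.04), 'foot/arm')
from fitcut import *
print('expected')
yaw=np.radians(-3.93);R=np.array([[np.cos(yaw),-np.sin(yaw)],[np.sin(yaw),np.cos(yaw)]])
for a in [(-.0705,.0185),(-.0705,-.0185),(-.065,.017),(-.065,-.017)]: print(a,R@np.array(a)+[.5647,.0322])
```

```text
foot nose L,R [0.5018 0.0206 0.0785] [0.5042 0.0543 0.0785]
bevel outer nose L,R [0.4925 0.0191 0.04  ] [0.4952 0.0557 0.04  ]
bevel outer sides row124 [0.499  0.0137 0.04  ] [0.5023 0.0592 0.04  ]
bevel outer sides row160 [0.5245 0.0119 0.04  ] [0.5279 0.0575 0.04  ] foot/arm
expected
(-0.0705, 0.0185) [0.49563373 0.0554884 ]
(-0.0705, -0.0185) [0.49309783 0.01857541]
(-0.065, 0.017) [0.50101799 0.05361497]
(-0.065, -0.017) [0.49868771 0.01969492]
```

Call:
move_arm(
  series=[
    [[0,0.08,0,-0.05,-0.01,-0.12,0],[0,0,0,0,0,0,0]],
  ],
)

```text
time_s: 11.22
tcp_pos: [0.5659, 0.0322, 0.1526]
ee_rot: [[-0.006, 0.072, 0.997], [0.003, 0.997, -0.072], [-1.0, 0.002, -0.007]]
wrist_force: [0.3, 0.2, -1.6]
gripper_width: 0.298
```

```bash
python3 p.py 25; python3 p.py 18
```

```text
t 11.225 tcp [0.5659 0.0322 0.1526] turn/8 [-0.016  0.004  0.003] shift mm [  0.3  -0.1 -13.6] /60 [ 0.005 -0.001 -0.226] F [ 0.3  0.2 -1.6] w 0.298 j [  20.   25.  -18.   -0.  -48. -113.]
t 11.225 tcp [0.5659 0.0322 0.1526] turn/8 [-0.016  0.004  0.003] shift mm [  0.3  -0.1 -20.6] /60 [ 0.005 -0.001 -0.343] F [ 0.3  0.2 -1.6] w 0.298 j [  20.   25.  -18.   -0.  -48. -113.]
```

Call:
move_arm(
  series=[
    [[0,0,0,0,0,-0.22,0],[0,0,0,0,0,0,0],[0,0,0,0,0,0,0]],
  ],
)

```text
time_s: 11.6
tcp_pos: [0.566, 0.0322, 0.1383]
ee_rot: [[-0.006, 0.072, 0.997], [0.003, 0.997, -0.072], [-1.0, 0.002, -0.007]]
wrist_force: [0.5, 0.4, -1.2]
gripper_width: 0.297
```

```bash
python3 p.py 25; python3 p.py 18; python3 cap.py wrist b9
python3 - <<'E'
import cv2
p=cv2.imread('pics/b9.png')[60:320,200:460]; cv2.imwrite('pics/b9c.png',cv2.resize(p,None,fx=2.3,fy=2.3,interpolation=cv2.INTER_CUBIC))
E
```

```text
t 11.6 tcp [0.566  0.0322 0.1383] turn/8 [-0.015  0.004  0.001] shift mm [ 0.2 -0.1  0.7] /60 [ 0.003 -0.002  0.011] F [ 0.5  0.4 -1.2] w 0.297 j [  20.   26.  -19.   -0.  -46. -113.]
t 11.6 tcp [0.566  0.0322 0.1383] turn/8 [-0.015  0.004  0.001] shift mm [ 0.2 -0.1 -6.3] /60 [ 0.003 -0.002 -0.106] F [ 0.5  0.4 -1.2] w 0.297 j [  20.   26.  -19.   -0.  -46. -113.]
11.65 [  19.5   25.6  -18.7   -0.4  -46.1 -113.4] [0.5658 0.0322 0.1382]
```

View pics/b9c.png

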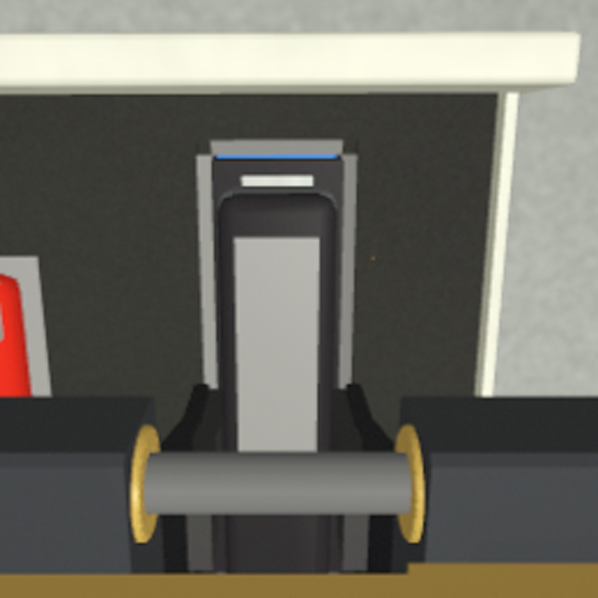

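The foot is centred between the two bevels, with bevel showing at crop columns 205 and 350 and equal on both sides. I lower it in.

Call:
move_arm(
  series=[
    [[0,0,0,0,0,-0.1,0],[0,0,0,0,0,-0.05,0],[0,0,0,0,0,0,0]],
  ],
)

```text
time_s: 12.02
tcp_pos: [0.5662, 0.0321, 0.1294]
ee_rot: [[-0.006, 0.071, 0.997], [0.002, 0.997, -0.071], [-1.0, 0.002, -0.006]]
wrist_force: [0.1, 0.2, -1.8]
gripper_width: 0.295
```

```bash
python3 p.py 18; python3 p.py 7
```

```text
t 12.025 tcp [0.5662 0.0321 0.1294] turn/8 [-0.013  0.007 -0.001] shift mm [ 0.1 -0.   2.5] /60 [ 0.001 -0.001  0.042] F [ 0.1  0.2 -1.8] w 0.295 j [  20.   26.  -19.   -0.  -45. -113.]
t 12.025 tcp [0.5662 0.0321 0.1294] turn/8 [-0.013  0.007 -0.001] shift mm [ 0.1 -0.  -8.5] /60 [ 0.001 -0.001 -0.141] F [ 0.1  0.2 -1.8] w 0.295 j [  20.   26.  -19.   -0.  -45. -113.]
```

Call:
move_arm(
  series=[
    [[0,0,0,0,0,-0.05,0],[0,0,0,0,0,-0.06,0]],
  ],
)

```text
time_s: 12.28
tcp_pos: [0.567, 0.0322, 0.1243]
ee_rot: [[-0.003, 0.071, 0.998], [0.002, 0.998, -0.071], [-1.0, 0.002, -0.003]]
wrist_force: [-0.7, -0.3, 3.5]
gripper_width: 0.294
```

Call:
move_arm(
  series=[
    [[0,0,0,0,0,-0.06,0],[0,0,0,0,0,-0.06,0]],
  ],
)

```text
time_s: 12.52
tcp_pos: [0.569, 0.0323, 0.1199]
ee_rot: [[0.002, 0.068, 0.998], [0.002, 0.998, -0.068], [-1.0, 0.002, 0.002]]
wrist_force: [-3.8, -1.3, 26.3]
gripper_width: 0.294
```

```bash
python3 p.py 7; python3 cap.py wrist b10; python3 inhand.py b10.npz
python3 - <<'E'
from h import *
c=np.load('b10.npz');W=pts(c['d'],c)
for v in (150,165,180,200,220,240): print(v,W[v,314:328].mean(0).round(4))
import cv2
p=cv2.imread('pics/b10.png')[60:320,200:460]; cv2.imwrite('pics/b10c.png',cv2.resize(p,None,fx=2.3,fy=2.3,interpolation=cv2.INTER_CUBIC))
E
```

```text
t 12.525 tcp [0.569  0.0323 0.1199] turn/8 [-0.009  0.063 -0.024] shift mm [-2.8 -0.2  1.1] /60 [-0.047 -0.004  0.018] F [-3.8 -1.3 26.3] w 0.294 j [  20.   27.  -20.   -0.  -43. -113.]
12.575 [ 1.950e+01  2.710e+01 -1.950e+01 -1.000e-01 -4.320e+01 -1.134e+02] [0.5694 0.0323 0.12  ]
5681
top plane x= 0.0467 roll 0.39 pitch -0.76
nose z [-0.06330299 -0.06264368 -0.06081123] y range [-0.01327959  0.01297226]
yaw 0.49333369083904444 -0.0002244339079775836
foot/lower nose z [-0.08448177 -0.08438138 -0.08274388] 0.07929784661390493
150 [0.5117 0.0361 0.0716]
165 [0.5188 0.0356 0.0724]
180 [0.5263 0.0351 0.0723]
200 [0.5367 0.0344 0.0719]
220 [0.5473 0.0337 0.0724]
240 [0.5585 0.0329 0.0721]
```

View pics/b10c.png

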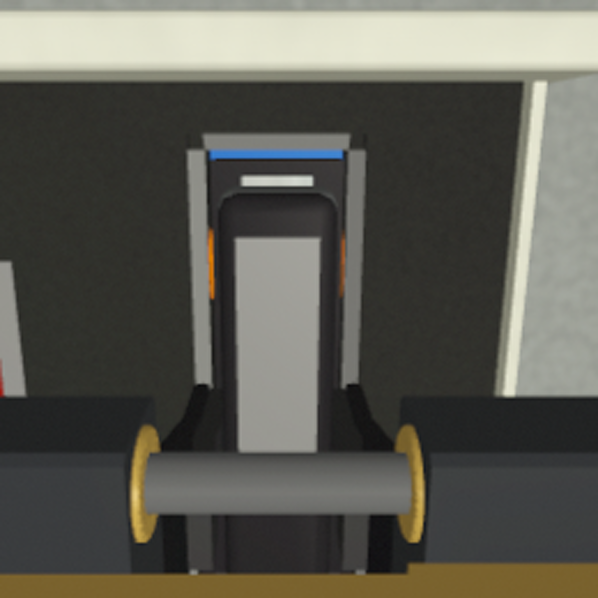

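Call:
move_arm(
  series=[
    [[0,0,0,0,0,0,0.6],[0,0,0,0,0,0,0.6],[0,0,0,0,0,0,0.6],[0,0,0,0,0,0,0.6],[0,0,0,0,0,0.3,0.6],[0,0,0,0,0,0.6,0.6],[0,0,0,0,0,0.7,0.6],[0,0,0,0,0,0,0.6]],
  ],
)

```text
time_s: 13.58
tcp_pos: [0.568, 0.0323, 0.2147]
ee_rot: [[-0.003, 0.069, 0.998], [0.001, 0.998, -0.069], [-1.0, 0.001, -0.003]]
wrist_force: [-0.1, 0.8, -0.8]
gripper_width: 0.602
```

```bash
python3 cap.py wrist b11
cat > lev.py <<'E'
import sys,cv2
from h import *
c=np.load(sys.argv[1]);W=pts(c['d'],c)
P=W[60:255,250:390].reshape(-1,3)
g=[x for x in P]
t=P[(P[:,2]>.065)&(P[:,2]<.082)&(abs(P[:,1]-.034)<.02)&(P[:,0]>.49)]
k=np.linalg.lstsq(np.c_[t[:,:2]-[.5647,.0322],np.ones(len(t))],t[:,2],rcond=None)[0]
print(len(t),'top z at cutout',k[2].round(4),'slopes deg',np.degrees(k[:2]).round(2),'x',t[:,0].min().round(4),t[:,0].max().round(4))
ins=P[(P[:,2]>.034)&(P[:,2]<.046)]; print('insert',np.median(ins[:,2]))
p=c['p'][40:300,190:450,::-1]; cv2.imwrite(sys.argv[2],cv2.resize(p,None,fx=2.3,fy=2.3,interpolation=cv2.INTER_CUBIC))
E
python3 lev.py b11.npz pics/b11c.png
```

```text
13.625 [  19.5   20.7  -13.9   -0.2  -55.8 -113.4] [0.5667 0.0321 0.2125]
3557 top z at cutout 0.0716 slopes deg [0.17 0.01] x 0.5084 0.6134
insert 0.039891372685356474
```

View pics/b11c.png

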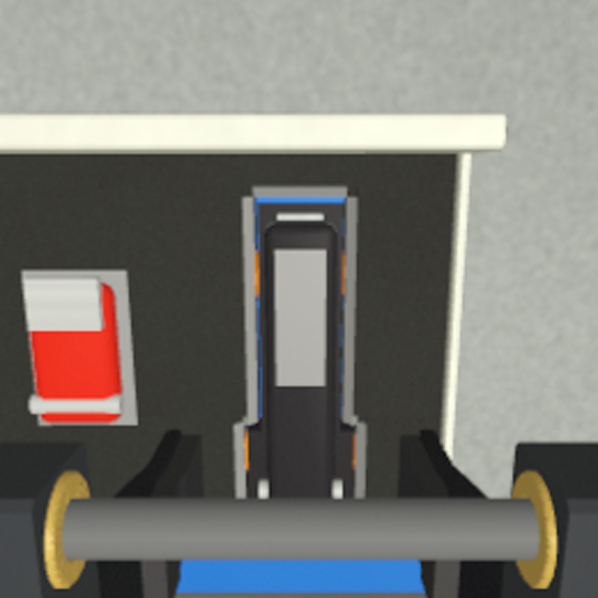

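The stapler is home. Its top is 31.7 mm above the insert (32 expected) and level within 0.2 deg, with the orange nubs visible above the foot at both ends. Next I locate the drawer front.

Run:
```python
from h import *
for f in ('b2.npz','b11.npz'):
    c=np.load(f);W=pts(c['d'],c)
    P=W.reshape(-1,3);m=(P[:,2]>.058)&(P[:,2]<.069)&(P[:,0]>.44)&(P[:,0]<.52)&(abs(P[:,1])<.13)&(c['p'].reshape(-1,3).min(1)>150)
    t=P[m]; yaw=np.radians(-3.93); ux=np.array([np.cos(yaw),np.sin(yaw)]); uy=np.array([-np.sin(yaw),np.cos(yaw)])
    s=t[:,:2]@ux; w=t[:,:2]@uy
    print(f,len(t),'s',np.percentile(s,[1,50,99]).round(4),'w',np.percentile(w,[.2,99.8]).round(4))
    wc=(np.percentile(w,.2)+np.percentile(w,99.8))/2; print('front centre',ux*np.percentile(s,1)+uy*wc, 'cut s',np.array([.5647,.0322])@ux)
# unit front from top view
d=np.load('d_top.npy');c=np.load('c_top.npz');W=pts(d,c).reshape(-1,3)
t=W[(W[:,2]>.086)&(W[:,2]<.097)&(abs(W[:,1])<.15)&(W[:,0]>.6)]
print('unit s',np.percentile(t[:,:2]@ux,[.5,1,99,99.5]))
```

```text
b2.npz 3862 s [0.4664 0.4723 0.4779] w [-0.0719  0.142 ]
front centre [0.4676836  0.00300118] cut s 0.5611652116299254
b11.npz 4021 s [0.4693 0.4747 0.4801] w [-0.0717  0.142 ]
front centre [0.47063097 0.00291203] cut s 0.5611652116299254
unit s [0.64301423 0.64404065 0.88978867 0.89103093]
```

Call:
move_arm(
  series=[
    [[0,0,0,-0.69,-0.1,0,0],[0,0,0,-0.69,-0.1,0,0],[0,0,0,-0.69,-0.1,0,0],[0,0,0,-0.69,-0.1,0,0],[0,0,0,0,0,0,0],[0,0,0,0,0,0,0],[0,0,0,0,0,-0.4,0],[0,0,0,0,0,-0.4,0],[0,0,0,0,0,0,0]],
  ],
)

```text
time_s: 14.75
tcp_pos: [0.3949, 0.0067, 0.1541]
ee_rot: [[-0.023, 0.072, 0.997], [-0.004, 0.997, -0.072], [-1.0, -0.005, -0.022]]
wrist_force: [-0.5, -0.1, 0.7]
gripper_width: 0.003
```

```bash
cat > q.py <<'E'
from station import r
import numpy as np,sys
s=r.sense();p=s['tcp_pos'];yaw=np.radians(-3.93);ux=np.array([np.cos(yaw),np.sin(yaw)]);uy=np.array([-np.sin(yaw),np.cos(yaw)])
print(s['time_s'],p.round(4),'s',p[:2]@ux,'off-line y mm',((p[:2]-[.4705,.003])@uy*1e3).round(1),'x-axis tool',s['ee_rot'][:,0].round(3),'ztool',s['ee_rot'][:,2].round(3),s['wrist_force'].round(1),round(s['gripper_width'],3))
E
python3 q.py; python3 cap.py wrist b12; python3 cap.py scene b12s;  python3 - <<'E'
import cv2
p=cv2.imread('pics/b12s.png')[120:280,200:440]; cv2.imwrite('pics/b12c.png',cv2.resize(p,None,fx=3.3,fy=3.3,interpolation=cv2.INTER_CUBIC))
E
```

```text
14.75 [0.3949 0.0067 0.1541] s 0.3935606694256832 off-line y mm -1.5 x-axis tool [-0.023 -0.004 -1.   ] ztool [ 0.997 -0.072 -0.022] [-0.5 -0.1  0.7] 0.003
14.8 [  24.6   10.   -40.2   -0.5  -40.9 -118.3] [0.3957 0.0069 0.155 ]
14.85 [  24.6   10.   -40.1   -0.5  -40.9 -118.3] [0.396  0.0071 0.1557]
```

View pics/b12c.png

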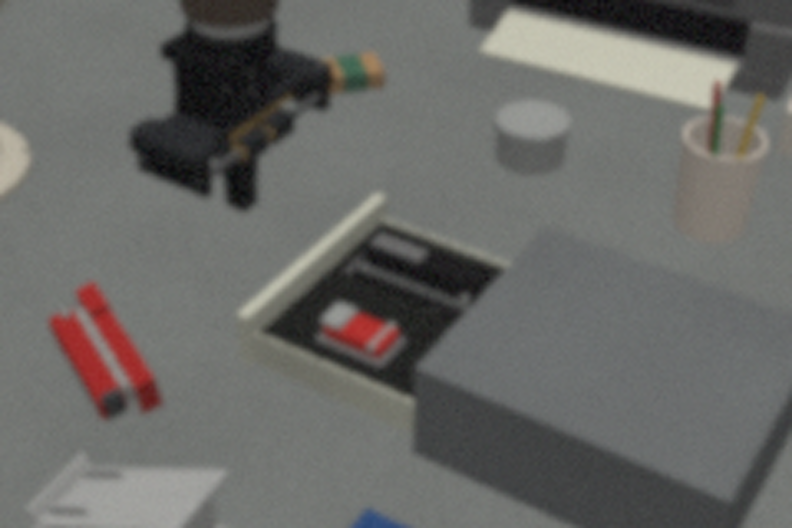

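Call:
move_arm(
  series=[
    [[0,0.15,0,0,0,-0.35,0],[0,0,0,0,0,-0.28,0],[0,0,0,0.3,0,0,0],[0,0,0,0.3,0,0,0],[0,0,0,0,0,0,0]],
  ],
)

```text
time_s: 15.48
tcp_pos: [0.4379, 0.0087, 0.1212]
ee_rot: [[-0.03, 0.071, 0.997], [0.001, 0.998, -0.071], [-1.0, -0.001, -0.03]]
wrist_force: [0.2, 0.0, 0.4]
gripper_width: 0.002
```

```bash
python3 q.py
```

```text
15.475 [0.4379 0.0087 0.1212] s 0.4362238045194188 off-line y mm 3.5 x-axis tool [-0.03   0.001 -1.   ] ztool [ 0.997 -0.071 -0.03 ] [0.2 0.  0.4] 0.002
```

Call:
move_arm(
  series=[
    [[0,-0.45,0,0.2,-0.06,0,0],[0,0,0,0.3,-0.03,0,0],[0,0,0,0.35,-0.025,0,0],[0,0,0,0.35,-0.025,0,0]],
  ],
)

```text
time_s: 15.98
tcp_pos: [0.5022, -0.0005, 0.1214]
ee_rot: [[0.02, 0.074, 0.997], [0.001, 0.997, -0.074], [-1.0, 0.002, 0.019]]
wrist_force: [-4.0, 2.6, 1.0]
gripper_width: 0.004
```

```bash
python3 q.py; python3 cap.py scene b13s;  python3 - <<'E'
import cv2
p=cv2.imread('pics/b13s.png')[120:280,200:440]; cv2.imwrite('pics/b13c.png',cv2.resize(p,None,fx=3.3,fy=3.3,interpolation=cv2.INTER_CUBIC))
E
```

```text
15.975 [ 5.022e-01 -5.000e-04  1.214e-01] s 0.5010704897288101 off-line y mm -1.3 x-axis tool [ 0.02   0.001 -1.   ] ztool [ 0.997 -0.074  0.019] [-4.   2.6  1. ] 0.004
16.025 [  18.6   21.6  -29.6    0.7  -37.5 -113.3] [ 5.057e-01 -2.000e-04  1.219e-01]
```

View pics/b13c.png

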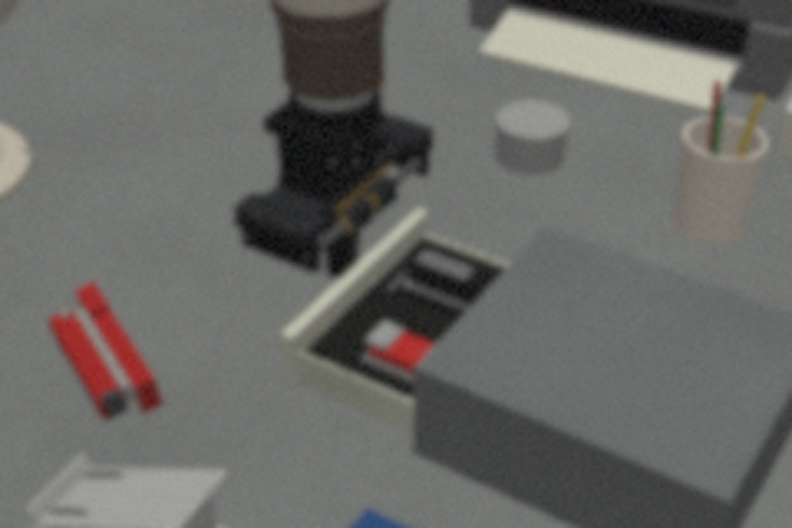

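Call:
move_arm(
  series=[
    [[0,-0.05,0,0.35,-0.025,0,0],[0,0,0,0.35,-0.025,-0.02,0],[0,0,0,0.35,-0.025,-0.02,0],[0,0,0,0.25,-0.02,0,0]],
  ],
)

```text
time_s: 16.52
tcp_pos: [0.5746, -0.0065, 0.1193]
ee_rot: [[0.011, 0.076, 0.997], [-0.001, 0.997, -0.076], [-1.0, 0.0, 0.011]]
wrist_force: [-4.7, 2.6, 1.3]
gripper_width: 0.006
```

```bash
python3 q.py; python3 cap.py scene b14s;  python3 - <<'E'
import cv2
p=cv2.imread('pics/b14s.png')[120:280,200:440]; cv2.imwrite('pics/b14c.png',cv2.resize(p,None,fx=3.3,fy=3.3,interpolation=cv2.INTER_CUBIC))
E
```

```text
16.525 [ 0.5746 -0.0065  0.1193] s 0.5736870073594063 off-line y mm -2.3 x-axis tool [ 0.011 -0.001 -1.   ] ztool [ 0.997 -0.076  0.011] [-4.7  2.6  1.3] 0.006
16.575 [  15.5   27.4  -19.2    0.4  -42.6 -110.1] [ 0.5771 -0.0065  0.1196]
```

View pics/b14c.png

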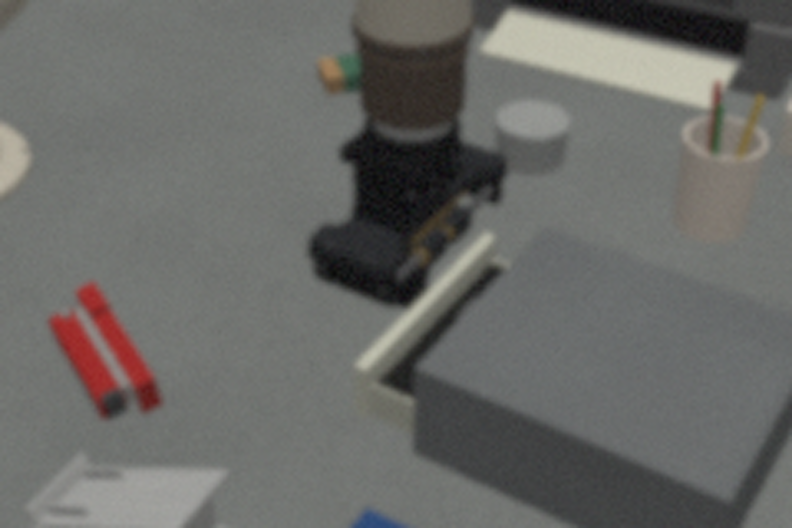

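Call:
move_arm(
  series=[
    [[0,-0.1,0,0.3,-0.02,0,0],[0,0,0,0.25,-0.017,0,0],[0,0,0,0.12,-0.01,0,0]],
  ],
)

```text
time_s: 16.95
tcp_pos: [0.6142, -0.0093, 0.1192]
ee_rot: [[0.021, 0.076, 0.997], [-0.001, 0.997, -0.076], [-1.0, 0.001, 0.021]]
wrist_force: [-4.3, 3.3, 1.8]
gripper_width: 0.008
```

Call:
move_arm(
  series=[
    [[0,0,0,0.1,-0.007,0,0],[0,0,0,0.1,-0.007,0,0]],
  ],
)

```text
time_s: 17.2
tcp_pos: [0.6201, -0.0102, 0.1184]
ee_rot: [[0.003, 0.078, 0.997], [-0.002, 0.997, -0.078], [-1.0, -0.002, 0.003]]
wrist_force: [-21.1, 7.0, 13.5]
gripper_width: 0.005
```

```bash
python3 q.py; python3 cap.py scene b15s;  python3 - <<'E'
import cv2
p=cv2.imread('pics/b15s.png')[120:280,200:440]; cv2.imwrite('pics/b15c.png',cv2.resize(p,None,fx=3.3,fy=3.3,interpolation=cv2.INTER_CUBIC))
E
```

```text
17.2 [ 0.6201 -0.0102  0.1184] s 0.619321628758104 off-line y mm -2.9 x-axis tool [ 0.003 -0.002 -1.   ] ztool [ 0.997 -0.078  0.003] [-21.1   7.   13.5] 0.005
17.25 [  14.    31.1  -12.3    0.2  -46.5 -108.6] [ 0.6201 -0.0103  0.1183]
```

View pics/b15c.png

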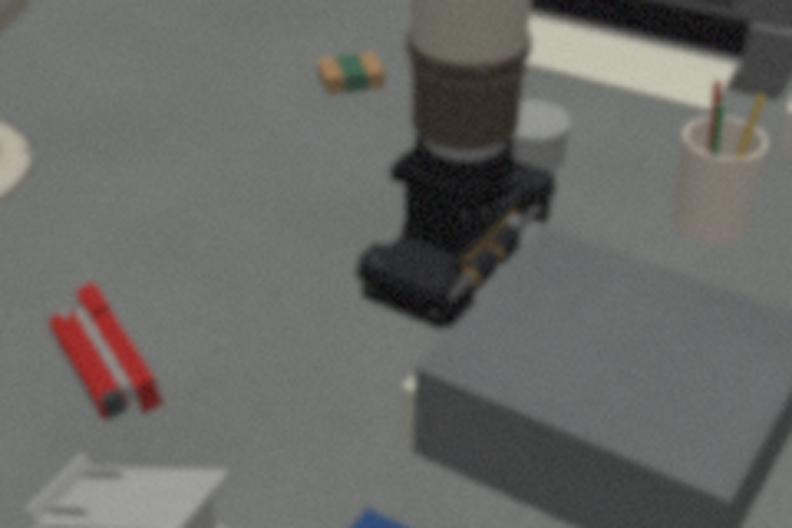

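Call:
move_arm(
  series=[
    [[0,0,0,0.1,-0.007,0,0]],
  ],
)

```text
time_s: 17.38
tcp_pos: [0.6209, -0.0105, 0.1181]
ee_rot: [[-0.011, 0.079, 0.997], [-0.003, 0.997, -0.079], [-1.0, -0.004, -0.011]]
wrist_force: [-15.6, 5.7, 12.7]
gripper_width: 0.004
```

Call:
move_arm(
  series=[
    [[0,0,0,-0.3,0.02,0,0],[0,0,0,-0.8,0.05,0,0],[0,0,0,-0.8,0.05,0.6,0],[0,0,0,-0.4,0,0.9,0],[0,0,0,0.5,0,0.9,0],[0,0,0,0.5,0,0.3,0],[0,0,0,0,0,0,0]],
  ],
)

```text
time_s: 18.25
tcp_pos: [0.5468, -0.0033, 0.2895]
ee_rot: [[0.016, 0.076, 0.997], [-0.001, 0.997, -0.076], [-1.0, 0.0, 0.016]]
wrist_force: [-0.3, -0.2, -0.2]
gripper_width: 0.007
```

```bash
python3 q.py; python3 cap.py scene b16s; python3 cap.py top b16t; python3 cap.py wrist b16
python3 - <<'E'
import cv2,numpy as np
p=cv2.imread('pics/b16s.png')[120:320,130:440]; cv2.imwrite('pics/b16c.png',cv2.resize(p,None,fx=2.5,fy=2.5,interpolation=cv2.INTER_CUBIC))
from h import *
for f in ('b16.npz','b16t.npz'):
    c=np.load(f);P=pts(c['d'],c).reshape(-1,3);m=(P[:,2]>.058)&(P[:,2]<.069)&(P[:,0]>.6)&(P[:,0]<.67)&(abs(P[:,1])<.13)&(c['p'].reshape(-1,3).min(1)>150)
    yaw=np.radians(-3.93);ux=np.array([np.cos(yaw),np.sin(yaw)])
    u=P[(P[:,2]>.086)&(P[:,2]<.097)&(P[:,0]>.6)&(abs(P[:,1])<.12)]
    print(f,m.sum(),'panel s',np.percentile(P[m][:,:2]@ux,[1,50,99]) if m.sum() else '','unit s',np.percentile(u[:,:2]@ux,[.5,1]) if len(u) else '')
E
```

```text
18.25 [ 0.5468 -0.0033  0.2895] s 0.5457865099774079 off-line y mm -1.1 x-axis tool [ 0.016 -0.001 -1.   ] ztool [ 0.997 -0.076  0.016] [-0.3 -0.2 -0.2] 0.007
18.3 [  16.8   14.2  -11.6    0.3  -63.5 -111.3] [ 0.5456 -0.0034  0.2888]
18.35 [  16.8   14.2  -11.8    0.3  -63.5 -111.3] [ 0.5443 -0.0035  0.2875]
18.4 [  16.8   14.2  -11.9    0.3  -63.5 -111.3] [ 0.5436 -0.0036  0.2866]
b16.npz 0 panel s  unit s [0.68425962 0.68440332]
b16t.npz 14 panel s [0.63297063 0.63755187 0.64155763] unit s [0.64533749 0.64862717]
```

View pics/b16c.png

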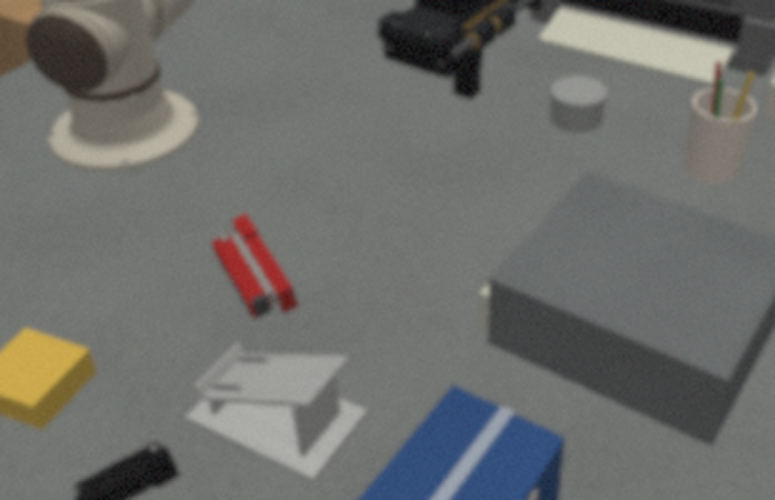

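View pics/b16.png

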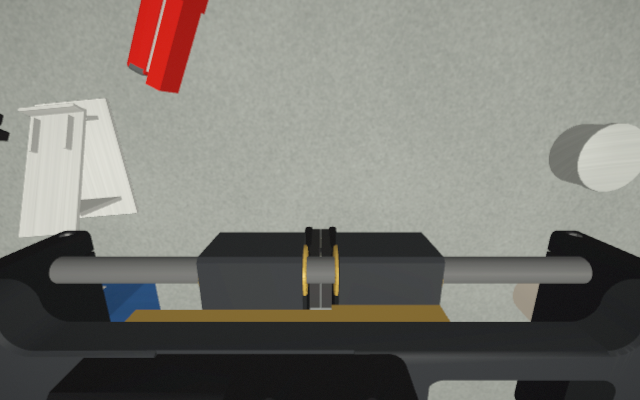

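View pics/b16t.png

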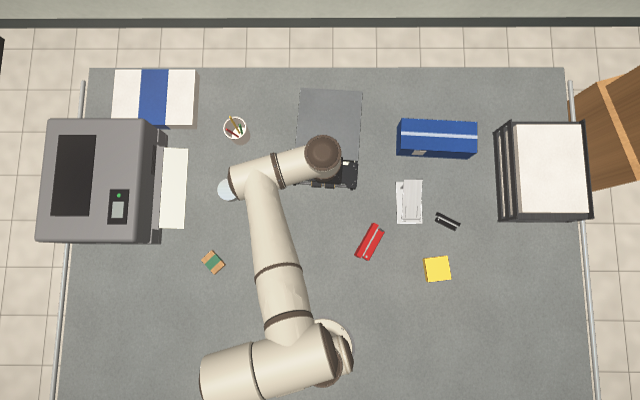

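Call:
move_arm(
  series=[
    [[0,0,0,0.7,0,0,0],[0,0,0,0.7,0,0,0],[0,0,0,0.4,0,0,0],[0,0,0,0,0,0,0]],
  ],
)

```text
time_s: 18.9
tcp_pos: [0.65, -0.0039, 0.2809]
ee_rot: [[-0.002, 0.075, 0.997], [-0.003, 0.997, -0.075], [-1.0, -0.004, -0.002]]
wrist_force: [0.1, -1.3, -0.0]
gripper_width: 0.008
```

```bash
python3 cap.py wrist b17
python3 - <<'E'
from h import *
yaw=np.radians(-3.93);ux=np.array([np.cos(yaw),np.sin(yaw)])
c=np.load('b17.npz');W=pts(c['d'],c)
for col in (260,320,380):
    print(col,[(v,(W[v,col,:2]@ux).round(4),W[v,col,2].round(3)) for v in range(150,255,5)])
E
```

```text
18.95 [  14.    24.9    3.2    0.2  -68.6 -108.3] [ 0.6491 -0.0039  0.2809]
260 [(150, np.float64(0.6132), np.float64(0.0)), (155, np.float64(0.6196), np.float64(-0.0)), (160, np.float64(0.6261), np.float64(0.0)), (165, np.float64(0.6324), np.float64(0.001)), (170, np.float64(0.6317), np.float64(0.045)), (175, np.float64(0.6341), np.float64(0.064)), (180, np.float64(0.6397), np.float64(0.064)), (185, np.float64(0.6507), np.float64(0.039)), (190, np.float64(0.6445), np.float64(0.091)), (195, np.float64(0.6494), np.float64(0.092)), (200, np.float64(0.6546), np.float64(0.092)), (205, np.float64(0.6599), np.float64(0.092)), (210, np.float64(0.6651), np.float64(0.093)), (215, np.float64(0.6709), np.float64(0.092)), (220, np.float64(0.6766), np.float64(0.091)), (225, np.float64(0.6816), np.float64(0.093)), (230, np.float64(0.6875), np.float64(0.092)), (235, np.float64(0.6119), np.float64(0.289)), (240, np.float64(0.6124), np.float64(0.292)), (245, np.float64(0.6126), np.float64(0.295)), (250, np.float64(0.6122), np.float64(0.3))]
320 [(150, np.float64(0.6137), np.float64(0.0)), (155, np.fl
[... 1171 characters left out ...]
oat64(0.065)), (180, np.float64(0.6402), np.float64(0.066)), (185, np.float64(0.651), np.float64(0.042)), (190, np.float64(0.6452), np.float64(0.092)), (195, np.float64(0.6502), np.float64(0.092)), (200, np.float64(0.6559), np.float64(0.091)), (205, np.float64(0.6612), np.float64(0.091)), (210, np.float64(0.6661), np.float64(0.092)), (215, np.float64(0.672), np.float64(0.091)), (220, np.float64(0.6773), np.float64(0.091)), (225, np.float64(0.6825), np.float64(0.092)), (230, np.float64(0.6884), np.float64(0.092)), (235, np.float64(0.6121), np.float64(0.289)), (240, np.float64(0.6123), np.float64(0.293)), (245, np.float64(0.6125), np.float64(0.296)), (250, np.float64(0.6121), np.float64(0.3))]
```

View pics/b17.png

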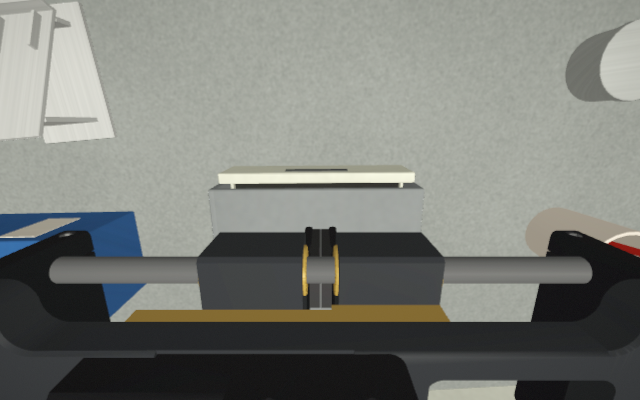

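Run:
```python
from h import *
import cv2
c=np.load('b17.npz')
yaw=np.radians(-3.93);ux=np.array([np.cos(yaw),np.sin(yaw)])
def ray(u,v,z):
    K=c['mtx'];d=c['pose'][:3,:3]@np.array([(u-K[0,2])/K[0,0],(v-K[1,2])/K[1,1],1]);o=c['pose'][:3,3]
    return (o+d*(z-o[2])/d[2])[:2]@ux
for col in (260,320,380):
  for v in range(171,191): print(col,v,c['p'][v,col].tolist(),'z65 s',ray(col,v,.065).round(4),'z92 s',ray(col,v,.092).round(4)) if col==260 else print(v,c['p'][v,col].max(),end=' ')
p=c['p'][155:200,205:295,::-1]; cv2.imwrite('pics/b17c.png',cv2.resize(p,None,fx=8,fy=8,interpolation=cv2.INTER_NEAREST))
```

```text
260 171 [155, 156, 138] z65 s 0.6295 z92 s 0.625
260 172 [168, 168, 150] z65 s 0.6306 z92 s 0.626
260 173 [204, 205, 184] z65 s 0.6317 z92 s 0.627
260 174 [233, 234, 213] z65 s 0.6328 z92 s 0.628
260 175 [243, 243, 223] z65 s 0.6339 z92 s 0.629
260 176 [241, 242, 222] z65 s 0.635 z92 s 0.63
260 177 [242, 242, 222] z65 s 0.6361 z92 s 0.631
260 178 [241, 241, 222] z65 s 0.6372 z92 s 0.632
260 179 [241, 241, 221] z65 s 0.6384 z92 s 0.633
260 180 [240, 240, 220] z65 s 0.6395 z92 s 0.634
260 181 [239, 239, 219] z65 s 0.6406 z92 s 0.635
260 182 [229, 229, 208] z65 s 0.6417 z92 s 0.6361
260 183 [174, 175, 156] z65 s 0.6428 z92 s 0.6371
260 184 [53, 53, 47] z65 s 0.6439 z92 s 0.6381
260 185 [54, 53, 48] z65 s 0.6451 z92 s 0.6391
260 186 [54, 55, 49] z65 s 0.6462 z92 s 0.6402
260 187 [59, 61, 55] z65 s 0.6473 z92 s 0.6412
260 188 [82, 84, 80] z65 s 0.6484 z92 s 0.6422
260 189 [118, 121, 118] z65 s 0.6496 z92 s 0.6433
260 190 [148, 152, 148] z65 s 0.6507 z92 s 0.6443
171 131 172 177 173 225 174 239 175 243 176 242 177 241 178 240 179 240 180 240 181 237 182 214 183 110 184 54 185 54 186 54 187 67 188 100 189 135 190 156 171 157 172 188 173 232 174 247 175 246 176 245 177 244 178 242 179 242 180 241 181 239 182 213 183 53 184 54 185 52 186 56 187 74 188 112 189 147 190 160
```

View pics/b17c.png

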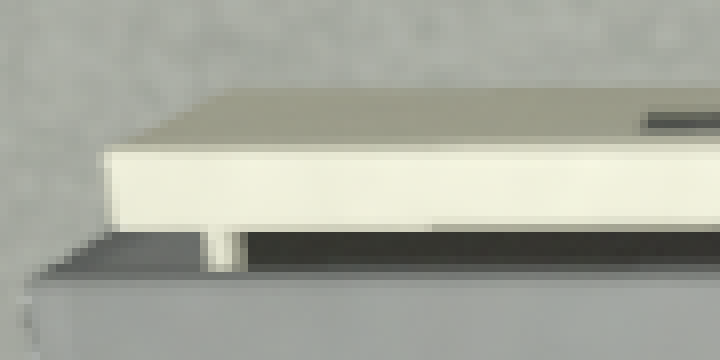

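The panel's rear edge (s = 0.643) is flush with the unit's front edge (s = 0.6425), so the drawer is shut. I'm handing in.

```bash
python3 -c "
from station import r
print(r.finish_job()); print(r.sense()['time_s'])"
```

```text
the job is handed in; nothing more can be done
None
the job is handed in; nothing more can be done
```

I took the black stapler off the rest, pressed it home in its cutout and pushed the drawer shut. I handed the job in at about 19 s of the 64 s allowed, with the arm clear of everything. No verdict was reported.

- **Seating:** I pressed with about 26 N. After release, and before closing the drawer, the stapler's top was 31.7 mm above the insert (32 expected) and tilted 0.2 deg at most. The orange nubs showed above the foot at both ends. I could not see the stapler again once the drawer was shut.
- **Drawer:** I pushed to a hard stop at about 21 N, against 4–5 N while sliding. The panel's rear edge then measured 0.5 mm or less from the unit's front edge, which is within measuring error.
- **Other things:** The bystanders and look-alikes looked unmoved in the last pictures. I did not measure their positions, and the arm partly covered the tin in the top view.
- **Disagreements:** In-hand wrist depth differed by about 3 mm from the arm's own position readings. I checked by comparing foot and cutout in the same picture and went with the arm readings. The press also nudged the drawer about 3 mm towards shut, before I closed it.

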